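Test-fit a battery pack in the catch cradle

TASK

Try the loose battery pack in the test cradle: slide it in under the rails, gently and never forced, until the catch clicks behind its rib, and let go so that the catch alone holds it. Then press the catch pad so that the pack springs out, slide it back off the cradle and set it down standing upright in the cardboard tray. Leave everything else on the table where it is.

Things in the scene. Friction and masses are not known exactly. Their poses are not given: they have to be found in the camera images.
- pack: black battery pack, 0.35 kg, upright on the table. Foot 90 long (x) x 64 wide (y) x 8 high; on it a block 46 wide (y), x -45 to 12, top at z 58: grip it across the 46 mm, e.g. at x = -16. Ahead of the block the foot is bare but for a cross rib, x 33 to 39, 30 wide, top at z 20. Origin: centre of the foot's underside; +x: its front (rib end), which enters the cradle first; z up.
- dock: aluminium test cradle fixed to the table, 230 long (x) x 110 wide (y), flat deck at z = 15. Origin: centre of its underside; +x is the slide-in direction, z up. Rear half open above, lipped channel in the middle, at the far end a clamped steel head with ejector, catch and two stop blocks. The pack goes in front first along +x, its +x along the cradle's.
- load (a point): point on the deck's top, y = 0, 75 mm behind (-x of) the cradle's origin: good place for the pack's origin to be set down on the deck or lifted off it. With the pack's origin more than 13 mm further in (+x) the foot's front edges are under the lips. Guides flare from 67 mm apart at the channel to about 86 at 25 mm before it.
- mouth (a point): middle of the channel's mouth on the deck, 15 mm behind the cradle's origin. From here 48 mm on along +x the channel is 67 mm wide between side walls, with lips over the foot's edges: 52 mm apart, underside 10 and top 15 mm above the deck, 83 mm wide over all. The foot has about 1.5 mm play each side, 2 mm upward.
- home (a point): point on the deck where the pack's origin nominally is when the catch clicks, 4.5 mm behind the cradle's origin. The head is clamped up to 9 mm to either side of nominal along x, differently each time and not measured: find the click by feel. Hard stops come 2.5 mm after the click; let go, the pack slips back to the catch. More than 40 N between pack and cradle is forcing it.
- pad (a point): nominal centre of the top of the catch's press pad at rest, a black 36 x 36 mm plate beyond the seated pack, 88 mm ahead of (+x) and 50 mm above the cradle's origin; true place up to 9 mm off along x (not measured). Its middle goes down about 7 mm to free the pack, 10 mm to its end (a little more or less by where it is pressed), at 3 to 8 N; keep below 40 N.
- catch (a joint): angle (rad) of the rocking spring catch: 0 at rest; grows when the pad is pressed and also while the rib pushes the nose up; about 0.25 frees the rib, 0.37 is its end. Springs back to 0.
- ejector (a joint): travel (m) of the spring ejector: 0 fully out, about 0.0145 with the pack held by the catch, 0.017 at the stops. Pushing in, it resists with 2 N at first touch, and all together up to some 8 to 16 N while the rib passes the catch; at the stops the force rises steeply, so stop at about 20 N. Once freed, it pushes the pack back about 14 mm; the pack then still lies under the lips.
- tray: open cardboard tray, fixed, 200 (x) x 180 (y) x 35 mm high, walls and floor 5 mm thick. Origin: centre of its underside.
- mouse_a: black computer mouse, 100 x 56 x 34 mm, loose; a bystander
- mouse_b: second black computer mouse, same size, loose; a bystander
- tape: roll of paper tape, 90 mm across, 24 mm high, lying flat; a bystander
- driver: screwdriver lying on the table; a bystander
- mug: white mug, 76 mm across, 85 mm high; a bystander
- eraser: blackboard eraser, 120 x 48 x 34 mm; a bystander
Mind the look-alikes: they are no part of the job. Leave any purple look-alike of the pack alone.

How it is judged:
By the outcome, as a careful person would: the job done as asked, in the order asked, and still so for the second after the job is handed in, with the robot touching nothing.
It also fails if it takes over 72 s, if anything falls off the work surface, if the arm or the gripper's body presses on something with over 40 N, if the wrist force passes 120 N, or if a joint passes its speed limit or range.

ROBOT

A 6-joint arm with a two-finger parallel gripper is mounted at the origin on the work surface. World frame = base frame: x ahead of the robot, y to its left, z up, the work surface at z = 0. Lengths are in m, angles in degrees, forces in N, time in s.
With the tool pointing down it reaches from about 0.35 to 0.875 m from the base axis. Payload 4.2 kg.
Tool frame: the origin (TCP) lies midway between the tips of the shut fingers; the grasp point (between the pads) lies 19 mm behind it; x points along the fingers, y is the direction in which the jaws open and shut, and the axes are right-handed (so a half turn about x gives the same grasp; the last joint's range is limited). The gripper opens to 87 mm and grips with 3 to 60 N. Pads are 19 mm wide; open, the fingers measure 117 mm over their backs; the gripper's body (75 mm by 190 mm) begins 51 mm behind the grasp point.
Start: joints at [90.848, 22.042, 0.453, 0, -68.411, -14.817], TCP at [0.151, 0.607, 0.223] pointing down, gripper open.
Joint ranges: [-179.83, 179.83], [-69.29, 118.12], [-61.27, 80.66], [-181.25, 117.63], [-171.15, -9.14], [-177.46, 177.46]. Speed limits (degrees/s): [159.86, 159.86, 180, 180, 180, 180].

INTERFACE

Orientations are given as a 3x3 rotation matrix whose columns are the frame's x, y, z axes.
In Python, from station import r gives the robot as it stands.
- The arm moves only by the tool play_rows, never from a script. Its argument "plan" is a list that holds one entry, the list of rows, each a list of 6 numbers: the shift along the tool's x, y, z in cm, then the turn, a rotation vector about the tool's x, y, z in units of 10 degrees (1.0 is 10 degrees). A call has 1 to 5 rows; each row is the pose to reach, as a shift and turn from the pose commanded when the call began, along the tool's axes at that moment; what a row does not reach only later rows make up. A row lasts 1/8 s, in which the tool goes at most 62.5 mm and 10.7 degrees, less where a joint would pass 70% of its speed; a pose out of reach is approached as far as the arm can. A call with a gripper value outside its range is refused whole. "hand" is the opening, from 0 (shut) to 1 (fully open), set as the call begins (left out, the last holds). The fingers move at their own pace and stop on an object; the grip force is fixed at half the most. Time passes only in rows, so rows that repeat a pose let the fingers close. It gives the time, the measured TCP pose, the force and the opening at its end, in the units of the state.
- r.sense(): the state, without advancing time (a new reading comes with each control period).
- r.capture(name): name is "scene" or "top" or "wrist"; returns (picture, depth): 420x560x3 uint8, blue, green, red; 420x560 float32, m along the optical axis (not along the pixel's ray), 0 where there is no reading.
- r.get_calibration(name): a dict with "vfov" (degrees; the focal length in pixels is half the picture's height over the tangent of half this angle, whatever the lens; pixels are square), "cx", "cy" (the principal point, pixels), "rvec" (rotation vector, rad) and "tvec" (3), from world to camera coordinates, as OpenCV has them. Camera axes: x right, y down, z forward; pixel columns grow to the right and rows downward; lengths in m; the calibration is good to about 2 mm. A picture is of the moment at which its call begins: read the wrist's pose just before it. get_calibration takes no time and is no camera call; for the wrist camera it gives the pose at the moment of the call.
- r.finish_job(): hands the job in, once; it reports no verdict.
The state is a dict: "time_s": time; "joints": joint angles; "joint_velocities": joint speeds; "effort": joint torques, N m; "tcp_pos": TCP position; "ee_rot": TCP orientation; "wrist_force": force on the tool from outside, world axes, zero at the start; "moment": the same for the moment, N m; "gripper_width": opening from 0.0 (shut) to 1.0 (fully open).
Only numpy, scipy, OpenCV 4.12 (cv2) and the standard library are available. Lean on these libraries where they do the work, as an engineer would, in place of code of your own. Each camera call takes 0.05 s, during which the arm holds its last target.

## Working session

There is one attempt and no reset: what is moved stays moved. The work goes in short steps, Python scripts to look and compute and a tool call to move; the robot and the scene stay as the last step left them, time stands still between calls to the robot, and variables do not carry over. Pictures are saved under pics/ and viewed, and the job is handed in when it is done.

Besides the shell and the picture viewer there is one more tool, called after ">>>" as name(argument=value, ...), one argument or row to a line, values as JSON. play_rows: Moves the arm, as the interface text tells. Its arguments: {"type":"object","properties":{"plan":{"type":"array","items":{"type":"array","items":{"type":"array","items":{"type":"number"}}}},"hand":{"type":"number"}},"required":["plan"]}

```bash
mkdir -p pics; ls; cat > h.py <<'E'
import numpy as np, cv2
from station import r
def K(n):
    c=r.get_calibration(n); f=210/np.tan(np.radians(c['vfov'])/2)
    R=cv2.Rodrigues(np.array(c['rvec'],float))[0]; t=np.array(c['tvec'],float).ravel()
    return f,c['cx'],c['cy'],R,t
def pt(n,u,v,d,k=None):
    f,cx,cy,R,t=k or K(n)
    return R.T@(np.array([(u-cx)*d/f,(v-cy)*d/f,d])-t)
def ray(n,u,v,z,k=None):
    f,cx,cy,R,t=k or K(n)
    o=-R.T@t; w=R.T@np.array([(u-cx)/f,(v-cy)/f,1]); return o+w*(z-o[2])/w[2]
def proj(n,p,k=None):
    f,cx,cy,R,t=k or K(n)
    c=R@np.array(p)+t; return c[0]/c[2]*f+cx,c[1]/c[2]*f+cy
def snap(n,name):
    k=K(n); im,d=r.capture(n); cv2.imwrite(f'pics/{name}.png',im); np.savez(f'pics/{name}.npz',d=d,f=k[0],cx=k[1],cy=k[2],R=k[3],t=k[4]); return im,d
def load(name):
    z=np.load(f'pics/{name}.npz'); return z['d'],(float(z['f']),float(z['cx']),float(z['cy']),z['R'],z['t'])
def st():
    s=r.sense(); print(s['time_s'],np.round(s['tcp_pos'],4),np.round(s['wrist_force'],2),s['gripper_width'],np.round(s['joints'],1)); print(np.round(s['ee_rot'],4)); return s
E
python3 - <<'E'
from h import *
st(); snap('scene','s1'); snap('top','t1')
print(r.get_calibration('top'),r.get_calibration('wrist'))
E
```

```text
pics
0.0 [0.1507 0.6059 0.2214] [-0.3  -0.25 -0.56] 1.0017021489063305 [ 90.8  22.1   0.4  -0.  -68.4 -14.8]
[[-4.000e-04 -2.416e-01 -9.704e-01]
 [-2.200e-03 -9.704e-01  2.416e-01]
 [-1.000e+00  2.200e-03 -1.000e-04]]
{'vfov': 43.49381418427973, 'cx': 281.7819524527185, 'cy': 213.11814418976883, 'rvec': array([ 2.16511086, -2.17145551,  0.11669893]), 'tvec': array([-0.02157561,  0.53757506,  1.65497753])} {'vfov': 65.650768170628, 'cx': 278.1103438990852, 'cy': 207.37638174613068, 'rvec': array([-1.82952785,  2.33936037,  0.29635703]), 'tvec': array([ 0.62385869, -0.03221997,  0.38939581])}
```

View pics/t1.png

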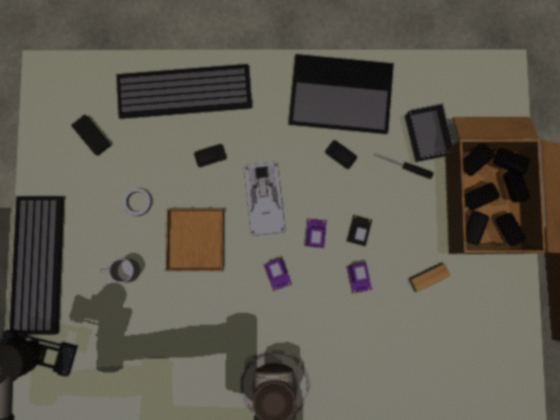

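View pics/s1.png

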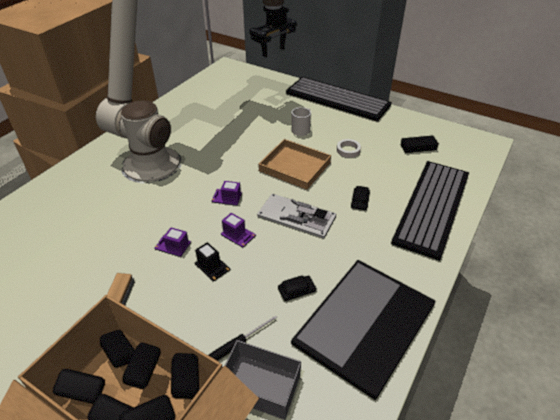

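The top view shows the black pack at about (360,231), the cradle at (265,199) and the tray at (196,239). The purple look-alikes are at (316,233), (278,273) and (360,277). Next I enlarge the pack and the cradle.

```bash
python3 - <<'E'
from h import *
im=cv2.imread('pics/t1.png'); d,k=load('t1')
a=cv2.resize(im[150:245,235:300],None,fx=6,fy=6,interpolation=cv2.INTER_CUBIC)
b=cv2.resize(im[205:255,335:385],None,fx=8,fy=8,interpolation=cv2.INTER_CUBIC)
o=np.zeros((600,800,3),np.uint8); o[:570,:390]=a; o[:400,400:800]=b
cv2.imwrite('pics/t1c.png',cv2.convertScaleAbs(o,alpha=1.6))
for u,v in [(360,230),(265,199),(265,220),(196,239),(262,172),(400,330)]:
    print(u,v,d[v,u],pt('',u,v,d[v,u],k))
s=cv2.imread('pics/s1.png')
cv2.imwrite('pics/s1c.png',cv2.convertScaleAbs(cv2.resize(s[170:290,150:350],None,fx=4,fy=4,interpolation=cv2.INTER_CUBIC),alpha=1.3))
E
```

```text
360 230 1.6504557 [ 0.48067487 -0.26814011  0.05600854]
265 199 1.7044396 [0.58534776 0.03100722 0.01209491]
265 220 1.6940564 [0.51677751 0.03089058 0.01528449]
196 239 1.693849 [0.45663872 0.25306061 0.00861412]
262 172 1.6821384 [0.66822705 0.03969356 0.04326544]
400 330 1.6721886 [ 0.16600167 -0.39757972  0.00117729]
```

View pics/t1c.png

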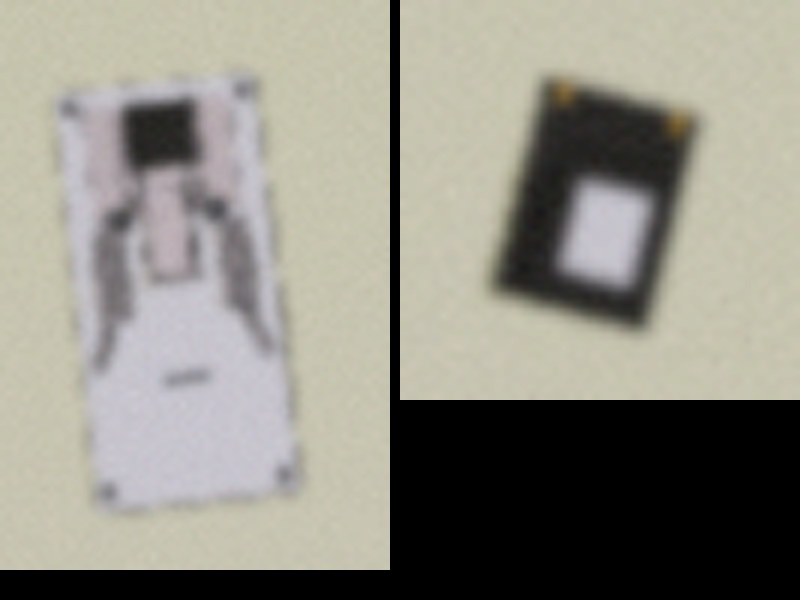

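View pics/s1c.png

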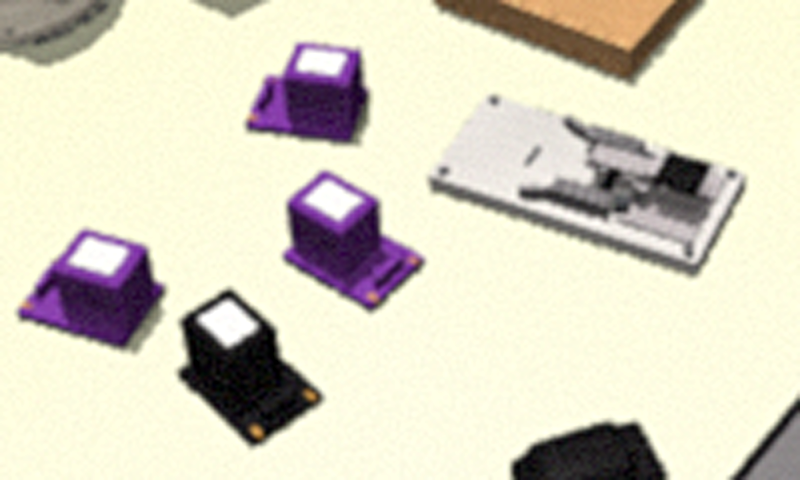

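Crops: the black pack's foot has corners (545,78), (697,118), (645,325) and (495,290), with its gold front at the top. The cradle's deck corners are (60,92), (255,78), (298,488) and (98,508), with the head at the top.

```bash
python3 - <<'E'
from h import *
d,k=load('t1')
P=[(545,78),(697,118),(645,325),(495,290)]
w=np.array([ray('',335+(x-400)/8-.4375,205+y/8-.4375,.006,k) for x,y in P])
w2=w
print(w); c=w.mean(0); f=(w[0]+w[1]-w[2]-w[3])/2; print('pack',c,np.degrees(np.arctan2(f[1],f[0])),np.linalg.norm(f),np.linalg.norm(w[0]-w[1]))
P=[(60,92),(255,78),(298,488),(98,508)]
w=np.array([ray('',235+x/6-.4167,150+y/6-.4167,.015,k) for x,y in P]);print(w); c=w.mean(0); f=(w[0]+w[1]-w[2]-w[3])/2; print('dock',c,np.degrees(np.arctan2(f[1],f[0])),np.linalg.norm(f),np.linalg.norm(w[0]-w[1]))
for p in [(187,378)]: print(ray('',235+p[0]/6-.4167,150+p[1]/6-.4167,.015,k))
# tray
for p in [(167,209),(224,209),(224,270),(167,270)]: print(ray('',*p,.035,k))
kw=K('wrist'); R,t=kw[3],kw[4]; print('wristcam',-R.T@t, R.T[:,2])
E
```

```text
[[ 0.53533605 -0.25294899  0.006     ]
 [ 0.51888986 -0.31419552  0.006     ]
 [ 0.43526166 -0.29149717  0.006     ]
 [ 0.44952789 -0.2313218   0.006     ]]
pack [ 0.48475387 -0.27249087  0.006     ] -14.66036447864323 0.08756916546159628 0.06341620701939828
[[ 0.69699274  0.09739071  0.015     ]
 [ 0.70442907 -0.00838235  0.015     ]
 [ 0.48142078 -0.03093176  0.015     ]
 [ 0.47101152  0.07607585  0.015     ]]
dock [0.58846353 0.03353811 0.015     ] 5.5798338043519315 0.22556354605092074 0.1060341403520185
[0.54080293 0.02848957 0.015     ]
[0.55103354 0.34253336 0.035     ]
[0.55052454 0.16096623 0.035     ]
[0.35724811 0.15932166 0.035     ]
[0.35779283 0.33869014 0.035     ]
wristcam [0.21479062 0.59011391 0.38405397] [-0.24356735  0.05883929 -0.96809756]
```

```bash
cat >> h.py <<'E'
def Rz(yaw):  # tool down, tool z axis at given yaw
    a=np.radians(yaw); z=np.array([np.cos(a),np.sin(a),0]); x=np.array([0,0,-1.]); return np.stack([x,np.cross(z,x),z],1)
def row(pos,yaw=None,s=None):
    s=s or r.sense(); R=np.array(s['ee_rot']); dp=R.T@(np.array(pos)-s['tcp_pos'])*100
    rv=np.zeros(3) if yaw is None else cv2.Rodrigues(R.T@Rz(yaw))[0].ravel()
    print('row',np.round(dp,3),np.round(np.degrees(rv)/10,4))
E
python3 - <<'E'
from h import *
row([.40,.32,.22],172); row([.555,.03,.22],185.6)
E
```

```text
row [  0.204  21.732 -31.098] [-5.976e-01 -1.000e-04 -1.110e-02]
row [  0.254  46.13  -53.143] [-1.9576e+00  1.2000e-03 -1.1100e-02]
```

>>> play_rows(
  plan=[
    [[0,3,-3.5,0,0,0],[0,7,-8,-0.2,0,0],[0,11,-12.7,-0.4,0,0],[0,15,-17.3,-0.6,0,0],[0,19,-22,-0.8,0,0]],
  ],
  hand=1,
)

```text
time_s: 0.72
tcp_pos: [0.3191, 0.3671, 0.2224]
ee_rot: [[-0.0, -0.102, -0.995], [-0.0, -0.995, 0.102], [-1.0, 0.0, 0.0]]
wrist_force: [-0.2, -0.0, -0.5]
gripper_width: 1.0
```

```bash
python3 - <<'E'
from h import *
st(); row([.555,.03,.22],185.6)
E
```

```text
0.725 [0.3191 0.3671 0.2224] [-0.2  -0.02 -0.5 ] 1.000194314287181 [ 68.2   8.5 -18.4  -0.  -63.2  16. ]
[[-2.000e-04 -1.023e-01 -9.948e-01]
 [-3.000e-04 -9.948e-01  1.023e-01]
 [-1.000e+00  3.000e-04  1.000e-04]]
row [  0.242  31.12  -26.915] [-1.147e+00  1.000e-03 -1.800e-03]
```

>>> play_rows(
  plan=[
    [[0,4.4,-3.8,-0.2,0,0],[0,9,-7.8,-0.5,0,0],[0,13.6,-11.8,-0.8,0,0],[0,18.2,-15.8,-1.0,0,0],[0.1,22.8,-19.8,-1.15,0,0]],
  ],
)

```text
time_s: 1.35
tcp_pos: [0.4924, 0.1199, 0.2215]
ee_rot: [[0.0, 0.098, -0.995], [0.0, -0.995, -0.098], [-1.0, -0.0, -0.0]]
wrist_force: [-0.4, 0.9, -1.2]
gripper_width: 1.003
```

>>> play_rows(
  plan=[
    [[0,4,-3.5,0,0,0],[0.1,8.3,-7.1,0,0,0],[0.1,8.3,-7.1,0,0,0]],
  ],
)

```text
time_s: 1.72
tcp_pos: [0.5718, 0.0432, 0.219]
ee_rot: [[-0.002, 0.091, -0.996], [-0.001, -0.996, -0.091], [-1.0, 0.001, 0.002]]
wrist_force: [-0.2, 0.8, 0.0]
gripper_width: 0.997
```

```bash
python3 - <<'E'
from h import *
st(); im,d=snap('wrist','w1'); row([.469,-.2685,.20],165.3)
E
```

```text
1.725 [0.5718 0.0432 0.219 ] [-0.15  0.83  0.02] 0.9968973793609494 [ 20.5  17.2  -7.2   0.  -65.7  74.7]
[[-1.900e-03  9.130e-02 -9.958e-01]
 [-8.000e-04 -9.958e-01 -9.130e-02]
 [-1.000e+00  7.000e-04  2.000e-03]]
row [ 1.961 30.21  13.024] [ 2.0042  0.0134 -0.004 ]
```

View pics/w1.png

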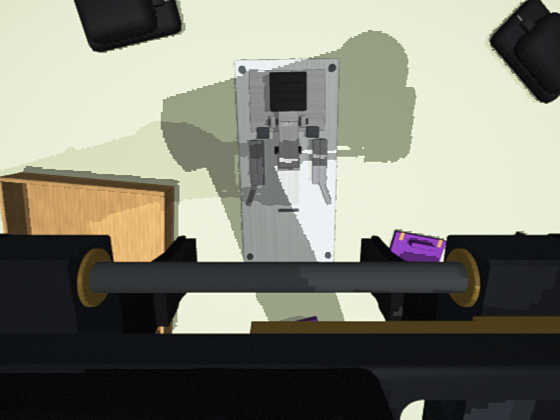

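```bash
python3 - <<'E'
from h import *
im=cv2.imread('pics/w1.png')
cv2.imwrite('pics/w1c.png',cv2.resize(im[50:200,225:350],None,fx=4,fy=4,interpolation=cv2.INTER_CUBIC))
cv2.imwrite('pics/w1d.png',cv2.resize(im[180:270,225:350],None,fx=6,fy=6,interpolation=cv2.INTER_CUBIC))
E
```

```text
(no output)
```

View pics/w1c.png

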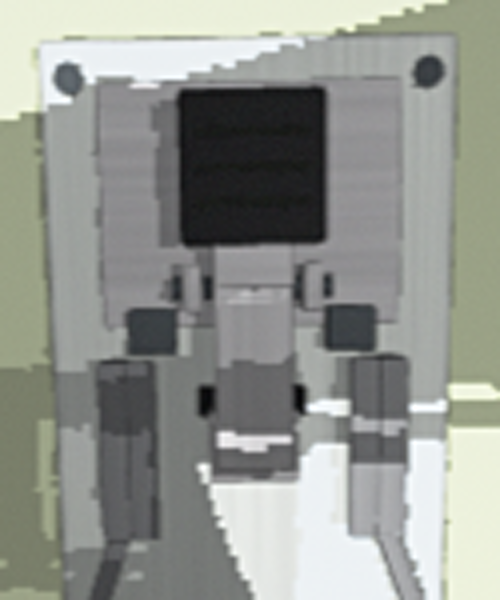

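View pics/w1d.png

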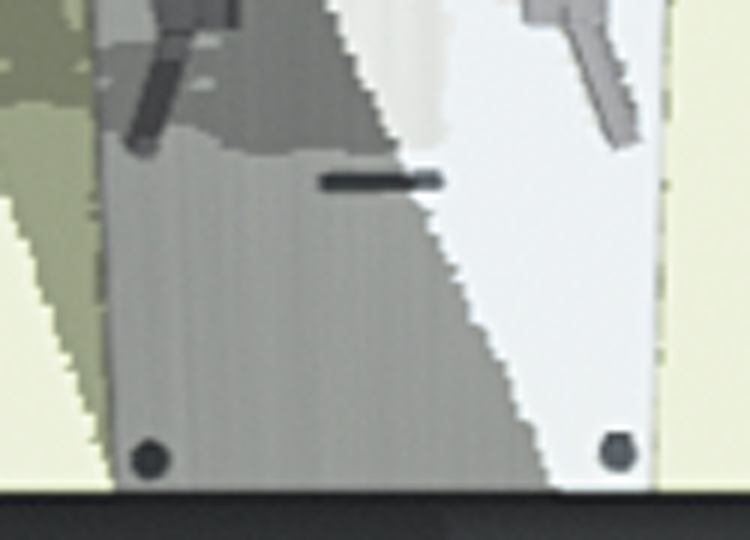

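```bash
python3 - <<'E'
from h import *
d,k=load('w1')
A=lambda x,y:(225+x/4-.375,50+y/4-.375)
B=lambda x,y:(225+x/6-.4167,180+y/6-.4167)
b=np.array([ray('',*p,.015,k) for p in [A(68,78),A(428,71),B(618,451),B(150,459)]]); print(b)
c=b.mean(0); f=(b[0]+b[1]-b[2]-b[3])/2; yaw=np.degrees(np.arctan2(f[1],f[0])); print(c,yaw,np.linalg.norm(f),np.linalg.norm(b[0]-b[1]),np.linalg.norm(b[2]-b[3]))
e=f/np.linalg.norm(f); n=np.array([-e[1],e[0],0])
def loc(p): q=p-c; return np.round([1000*q@e,1000*q@n],1)
for nm,p,z in [('lipL out end',A(98,360),.03),('lipL in end',A(153,360),.03),('lipR in end',A(352,355),.03),('lipR out',A(408,355),.03),('lipL in mouth',A(158,540),.03),('lipR in mouth',A(352,535),.03),('pad UL',A(180,90),.05),('pad UR',A(325,88),.05),('pad LR',A(325,245),.05),('pad LL',A(182,245),.05),('line',B(380,181),.015),('edgeL',B(112,460),.015),('edgeR',B(656,460),.015),('topL',A(40,42),.015),('topR',A(458,36),.015),('stopL',A(127,355),.035),('stopR',A(376,350),.035)]:
    u,v=p; print(nm,loc(ray('',u,v,z,k)), pt('',u,v,d[int(round(v)),int(round(u))],k)[2].round(4))
E
```

```text
[[ 0.68809522  0.09272877  0.015     ]
 [ 0.69846374 -0.00087069  0.015     ]
 [ 0.48922062 -0.02408838  0.015     ]
 [ 0.47881803  0.0696878   0.015     ]]
[0.5886494  0.03436438 0.015     ] 6.307246719437459 0.21053450745310942 0.09417199545478394 0.09435139097419497
lipL out end [33.5 40.8] 0.0148
lipL in end [33.3 26.3] 0.0266
lipR in end [ 33.6 -26.3] 0.0157
lipR out [ 33.4 -41.1] 0.0147
lipL in mouth [-15.1  26.4] 0.015
lipR in mouth [-14.6 -26.7] 0.0294
pad UL [96.9 17.1] 0.0481
pad UR [ 96.7 -17.3] 0.0503
pad LR [ 61.  -17.4] 0.0199
pad LL [61.6 17.5] 0.019
line [-48.1   0.2] 0.0154
edgeL [-105.4   54.8] 0.0011
edgeR [-107.3  -54.9] 0.0127
topL [114.1  54. ] 0.0007
topR [113.6 -54.7] 0.0141
stopL [34.9 32.8] 0.0156
stopR [ 35. -32.] 0.0138
```

>>> play_rows(
  plan=[
    [[0,4,1.6,0.2,0,0],[0,9,3.8,0.6,0,0],[0,14.5,6.2,1,0,0],[0,20,8.6,1.5,0,0],[0,25.5,11,2.0,0,0]],
  ],
)

```text
time_s: 2.4
tcp_pos: [0.4843, -0.2187, 0.2209]
ee_rot: [[0.0, -0.25, -0.968], [0.0, -0.968, 0.25], [-1.0, -0.0, -0.0]]
wrist_force: [1.3, -0.2, 0.3]
gripper_width: 1.001
```

>>> play_rows(
  plan=[
    [[0,2.5,0.5,0,0,0],[0,4.6,0.5,0,0,0],[0,4.6,0.5,0,0,0]],
  ],
)

```text
time_s: 2.78
tcp_pos: [0.4684, -0.2616, 0.2205]
ee_rot: [[-0.0, -0.251, -0.968], [0.0, -0.968, 0.251], [-1.0, -0.0, 0.0]]
wrist_force: [1.0, 0.1, 1.0]
gripper_width: 1.003
```

```bash
python3 - <<'E'
from h import *
st(); im,d=snap('wrist','w2'); row([.469,-.2685,.20],165.3)
E
```

```text
2.775 [ 0.4684 -0.2616  0.2205] [0.99 0.08 1.04] 1.0025200833396315 [-11.9  13.5 -12.2  -0.  -64.3  87.4]
[[-3.000e-04 -2.506e-01 -9.681e-01]
 [ 3.000e-04 -9.681e-01  2.506e-01]
 [-1.000e+00 -3.000e-04  3.000e-04]]
row [ 2.052  0.716 -0.213] [0.0241 0.0015 0.0022]
```

View pics/w2.png

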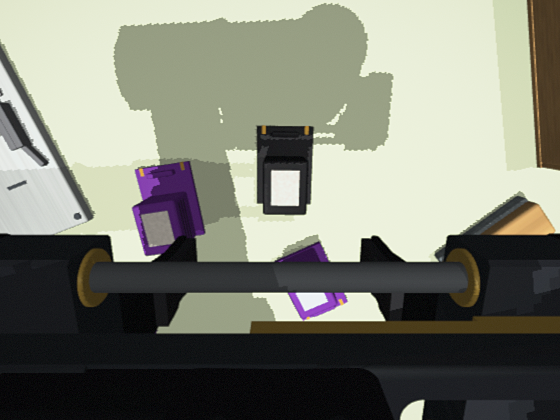

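```bash
python3 - <<'E'
from h import *
im=cv2.imread('pics/w2.png')
cv2.imwrite('pics/w2c.png',cv2.convertScaleAbs(cv2.resize(im[115:225,240:330],None,fx=5,fy=5,interpolation=cv2.INTER_CUBIC),alpha=1.5,beta=30))
E
```

```text
(no output)
```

View pics/w2c.png

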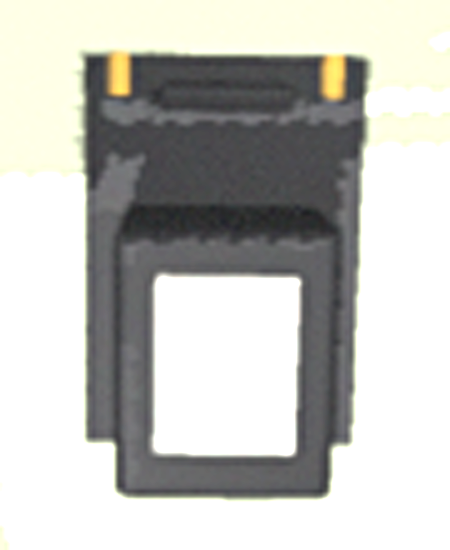

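```bash
python3 - <<'E'
from h import *
d,k=load('w2')
A=lambda x,y:(240+x/5-.4,115+y/5-.4)
for P,z in [([(84,54),(368,60),(350,442),(86,438)],.008),([(118,240),(337,243),(328,495),(117,492)],.058),([(155,274),(301,277),(295,458),(152,454)],.058)]:
    w=np.array([ray('',*A(*p),z,k) for p in P]); c=w.mean(0); f=(w[0]+w[1]-w[2]-w[3])/2;L=np.linalg.norm
    print(c,np.degrees(np.arctan2(f[1],f[0])),'len',L(f),'w',L(w[0]-w[1]),L(w[2]-w[3]), 'sides',[np.degrees(np.arctan2(*(q[1::-1]))).round(2) for q in (w[0]-w[3],w[1]-w[2])])
u,v=A(230,400); print(pt('',u,v,d[int(v),int(u)],k))
E
```

```text
[ 0.48482869 -0.27296472  0.008     ] -15.407702060118908 len 0.08811082831448386 w 0.06349516689709926 0.06260307497990494 sides [np.float64(-15.12), np.float64(-15.7)]
[ 0.46818868 -0.26852168  0.058     ] -15.297325023047156 len 0.05211072579067913 w 0.04363211214129807 0.043734340886109474 sides [np.float64(-15.35), np.float64(-15.24)]
[ 0.46874387 -0.26882217  0.058     ] -15.57585261946432 len 0.0373008845139954 w 0.02924561292876204 0.02947404722801547 sides [np.float64(-15.75), np.float64(-15.4)]
[ 0.46196508 -0.26799989  0.05836658]
```

```bash
python3 - <<'E'
from h import *
row([.4694,-.2686,.0255],164.6)
E
```

```text
row [19.502  0.723 -0.259] [0.0941 0.0016 0.0022]
```

>>> play_rows(
  plan=[
    [[4,0.72,-0.26,0.09,0,0],[9,0.72,-0.26,0.09,0,0],[14,0.72,-0.26,0.09,0,0],[18,0.72,-0.26,0.09,0,0],[19.5,0.72,-0.26,0.09,0,0]],
  ],
)

```text
time_s: 3.45
tcp_pos: [0.4687, -0.2678, 0.0235]
ee_rot: [[-0.004, -0.263, -0.965], [0.001, -0.965, 0.263], [-1.0, -0.0, 0.004]]
wrist_force: [-0.5, 0.8, -0.0]
gripper_width: 1.0
```

```bash
python3 - <<'E'
from h import *
st(); im,d=snap('wrist','w3'); row([.4694,-.2686,.0255],164.6)
E
```

```text
3.45 [ 0.4687 -0.2678  0.0235] [-0.47  0.77 -0.01] 1.000039542382398 [-12.5  27.2 -24.9  -0.  -38.1  87.3]
[[-4.300e-03 -2.634e-01 -9.647e-01]
 [ 1.200e-03 -9.647e-01  2.634e-01]
 [-1.000e+00 -1.000e-04  4.500e-03]]
row [-0.261  0.048 -0.089] [0.0108 0.0286 0.0007]
```

View pics/w3.png

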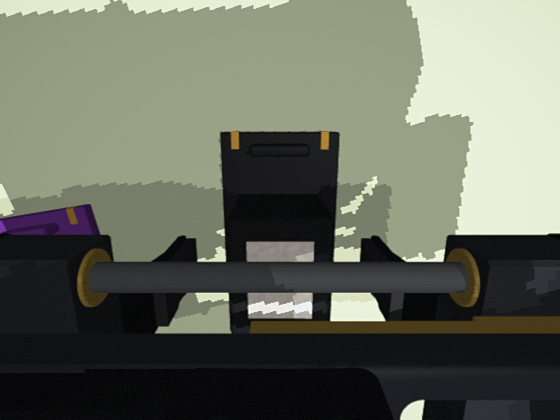

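The pack sits centred between the open fingers (foot front from (222,132) to (339,132)), with nothing else between them. Closing now.

>>> play_rows(
  plan=[
    [[-0.2,0.05,-0.05,0,0,0],[-0.2,0.05,-0.05,0,0,0],[-0.2,0.05,-0.05,0,0,0],[-0.2,0.05,-0.05,0,0,0],[-0.2,0.05,-0.05,0,0,0]],
  ],
  hand=0,
)

```text
time_s: 4.12
tcp_pos: [0.4703, -0.27, 0.0279]
ee_rot: [[0.001, -0.265, -0.964], [-0.0, -0.964, 0.265], [-1.0, -0.0, -0.001]]
wrist_force: [-1.6, 1.0, 2.0]
gripper_width: 0.53
```

>>> play_rows(
  plan=[
    [[0,0,0,0,0,0],[0,0,0,0,0,0],[0,0,0,0,0,0]],
  ],
)

```text
time_s: 4.5
tcp_pos: [0.4703, -0.27, 0.0279]
ee_rot: [[0.0, -0.265, -0.964], [-0.0, -0.964, 0.265], [-1.0, 0.0, -0.0]]
wrist_force: [-0.3, 1.1, 4.7]
gripper_width: 0.528
```

```bash
python3 - <<'E'
from h import *
st()
E
```

```text
4.5 [ 0.4703 -0.27    0.0279] [-0.32  1.1   4.71] 0.527526751364444 [-12.7  26.9 -24.6   0.  -38.5  87.4]
[[ 3.000e-04 -2.649e-01 -9.643e-01]
 [-1.000e-04 -9.643e-01  2.649e-01]
 [-1.000e+00  0.000e+00 -4.000e-04]]
```

```bash
python3 - <<'E'
from h import *
row([.4703,-.27,.15]); row([.4995,.0246,.15],186.3)
E
```

```text
row [-1.2208e+01 -1.0000e-03  1.0000e-03] [0. 0. 0.]
row [-12.21  -29.182   4.989] [-2.1662e+00 -2.1000e-03 -5.0000e-04]
```

>>> play_rows(
  plan=[
    [[-1.5,0,0,0,0,0],[-5,0,0,0,0,0],[-9,0,0,0,0,0],[-12,0,0,0,0,0],[-12.2,0,0,0,0,0]],
  ],
)

```text
time_s: 5.12
tcp_pos: [0.4713, -0.2705, 0.1518]
ee_rot: [[0.005, -0.265, -0.964], [-0.001, -0.964, 0.265], [-1.0, -0.0, -0.005]]
wrist_force: [0.4, -0.6, -3.1]
gripper_width: 0.527
```

```bash
python3 - <<'E'
from h import *
st(); row([.4995,.0246,.14],186.3)
E
```

```text
5.125 [ 0.4713 -0.2705  0.1518] [ 0.36 -0.61 -3.09] 0.5272825057670105 [-12.7  17.7 -17.1   0.  -54.9  87.4]
[[ 5.100e-03 -2.651e-01 -9.642e-01]
 [-1.300e-03 -9.642e-01  2.651e-01]
 [-1.000e+00 -1.000e-04 -5.200e-03]]
row [  1.153 -29.197   5.112] [-2.1675 -0.0297 -0.0052]
```

>>> play_rows(
  plan=[
    [[0,-3,0.5,-0.2,0,0],[0,-8,1.4,-0.6,0,0],[0,-13,2.3,-1.0,0,0],[0,-18,3.2,-1.4,0,0],[0,-23,4.1,-1.8,0,0]],
  ],
)

```text
time_s: 5.75
tcp_pos: [0.4902, -0.036, 0.1477]
ee_rot: [[-0.004, 0.048, -0.999], [-0.0, -0.999, -0.048], [-1.0, 0.0, 0.004]]
wrist_force: [0.3, 0.3, -2.6]
gripper_width: 0.524
```

>>> play_rows(
  plan=[
    [[0.5,-3.5,0.7,-0.25,0,0],[1,-6,1,-0.37,0,0],[1,-6.2,1,-0.37,0,0],[1,-6.2,1,-0.37,0,0]],
  ],
)

```text
time_s: 6.25
tcp_pos: [0.4782, 0.0237, 0.1386]
ee_rot: [[-0.002, 0.11, -0.994], [-0.001, -0.994, -0.11], [-1.0, 0.001, 0.002]]
wrist_force: [-0.2, -0.0, -2.7]
gripper_width: 0.526
```

```bash
python3 - <<'E'
from h import *
st(); snap('wrist','w4'); row([.4995,.0246,.1],186.3)
E
```

```text
6.25 [0.4782 0.0237 0.1386] [-0.16 -0.05 -2.68] 0.5263932406234413 [ 22.3  12.8 -26.4  -0.  -51.   74. ]
[[-2.000e-03  1.100e-01 -9.939e-01]
 [-7.000e-04 -9.939e-01 -1.100e-01]
 [-1.000e+00  5.000e-04  2.100e-03]]
row [ 3.889  0.113 -2.113] [-0.0014  0.0082 -0.0022]
```

View pics/w4.png

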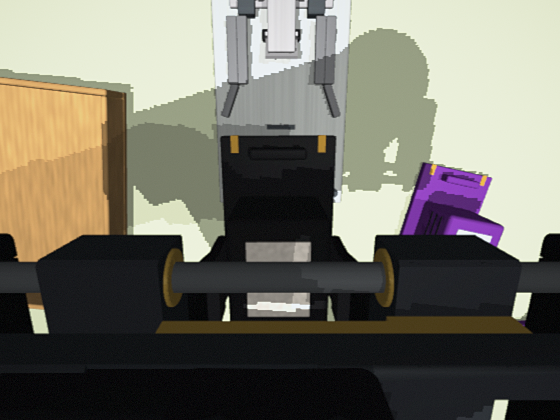

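The pack is held square, with its front edge at (221..337, 136) and the cradle channel ahead at (229..335, 15..85). I'll compute its place in the hand.

```bash
python3 - <<'E'
from h import *
im=cv2.imread('pics/w4.png')
cv2.imwrite('pics/w4c.png',cv2.convertScaleAbs(cv2.resize(im[0:220,205:355],None,fx=5,fy=5,interpolation=cv2.INTER_CUBIC)[500:1100],alpha=2.5,beta=20))
cv2.imwrite('pics/w4d.png',cv2.resize(im[0:140,205:355],None,fx=4,fy=4,interpolation=cv2.INTER_CUBIC))
E
```

```text
(no output)
```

View pics/w4c.png

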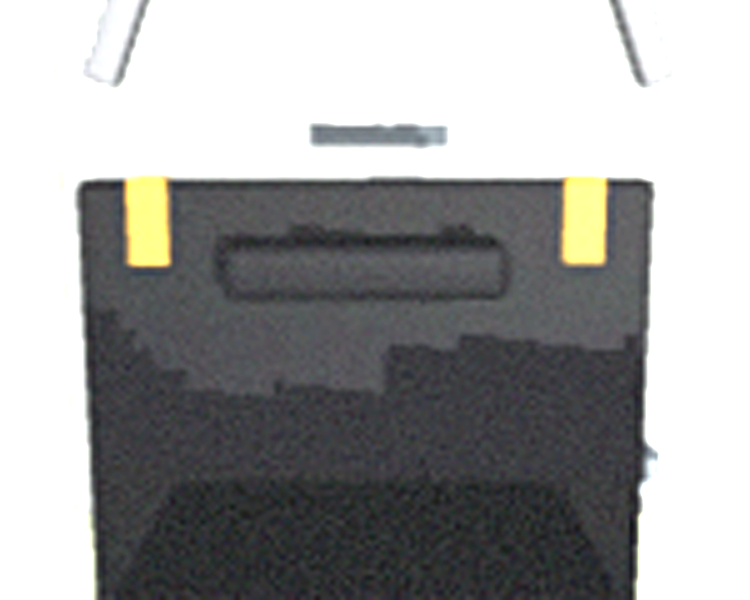

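View pics/w4d.png

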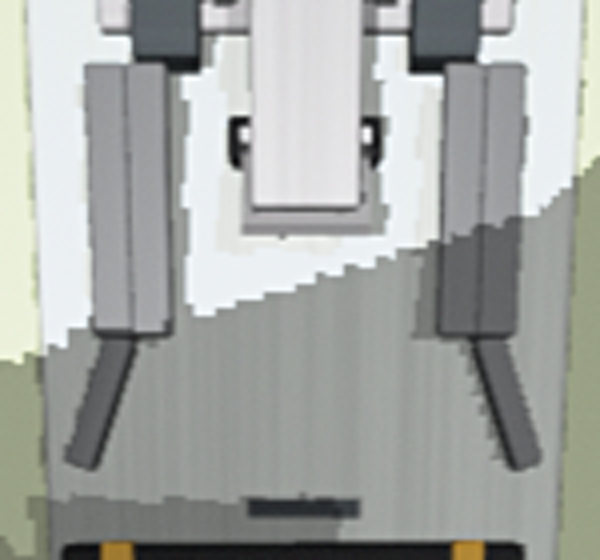

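```bash
python3 - <<'E'
from h import *
d,k=load('w4')
s=r.sense(); T=np.array(s['tcp_pos'])
c=np.array([.5887,.0344,0]); a=np.radians(6.3); e=np.array([np.cos(a),np.sin(a),0]); n=np.array([-e[1],e[0],0])
loc=lambda p:np.round([1000*(p-c)@e,1000*(p-c)@n],1)
A=lambda x,y:(205+x/5-.4,100+y/5-.4); B=lambda x,y:(205+x/4-.375,y/4-.375)
print('tcp',loc(T))
for z in (.1165,.1187): print('front',loc(ray('',*A(79,184),z,k)),loc(ray('',*A(653,184),z,k)))
for nm,p,z in [('Lin end',(167,64),.03),('Rin end',(443,64),.03),('Lin m',(172,333),.03),('Rin m',(438,335),.03),('Lout e',(84,64),.03),('Rout e',(526,64),.03),('line',(303,508),.015)]: print(nm,loc(ray('',*B(*p),z,k)))
u,v=A(370,300); print(pt('',u,v,d[int(v),int(u)],k))
u,v=A(370,220); print(pt('',u,v,d[int(v),int(u)],k))
E
```

```text
tcp [-110.8    1.2]
front [-52.1  34. ] [-52.1 -29.6]
front [-52.1  33.6] [-52.  -29.2]
Lin end [32.4 25.8]
Rin end [ 32.5 -25.7]
Lin m [-14.7  25.9]
Rin m [-15.  -26.1]
Lout e [32.4 41.3]
Rout e [ 32.5 -41.1]
line [-48.1   0.1]
[0.52550158 0.02920306 0.13033886]
[0.53300261 0.03002622 0.11964787]
```

```bash
cat >> h.py <<'E'
DC=np.array([.5887,.0344,0]); DY=6.3; _a=np.radians(DY); DE=np.array([np.cos(_a),np.sin(_a),0]); DN=np.array([-DE[1],DE[0],0])
def dk(x,y,z): return DC+DE*x/1000+DN*y/1000+np.array([0,0,z/1000])
def loc(p): return np.round([1000*(p-DC)@DE,1000*(p-DC)@DN,1000*p[2]],2)
def ds():
    s=r.sense(); T=np.array(s['tcp_pos']); f=np.array(s['wrist_force']); R=np.array(s['ee_rot'])
    print(round(s['time_s'],3),'dock',loc(T),'F',np.round([f@DE,f@DN,f[2]],2),'w',round(s['gripper_width'],3),'yaw',np.round(np.degrees(np.arctan2(R[1,2],R[0,2])),2),'tiltx',np.round(R[:2,0],4))
E
python3 - <<'E'
from h import *
ds(); row(dk(-89,-1,53),186.3)
E
```

```text
6.3 dock [-110.81    1.2   138.92] F [-0.21 -1.03 -2.46] w 0.527 yaw -173.71 tiltx [-0.0014 -0.0005]
row [ 8.589  0.216 -2.193] [-0.0014  0.0082 -0.0022]
```

>>> play_rows(
  plan=[
    [[2,0.2,-1,0,0,0],[5,0.22,-2.2,0,0,0],[7.5,0.22,-2.2,0,0,0],[8.6,0.22,-2.2,0,0,0],[8.6,0.22,-2.2,0,0,0]],
  ],
)

```text
time_s: 6.92
tcp_pos: [0.5006, 0.0236, 0.0531]
ee_rot: [[-0.001, 0.109, -0.994], [-0.001, -0.994, -0.109], [-1.0, 0.001, 0.001]]
wrist_force: [0.5, 0.4, -2.7]
gripper_width: 0.524
```

```bash
python3 - <<'E'
from h import *
ds(); im,_=snap('wrist','w5')
cv2.imwrite('pics/w5c.png',cv2.convertScaleAbs(cv2.resize(im[0:150,180:380],None,fx=4,fy=4,interpolation=cv2.INTER_CUBIC),alpha=1.5,beta=10))
E
```

```text
6.925 dock [-88.75  -1.1   53.11] F [ 0.53  0.36 -2.71] w 0.524 yaw -173.72 tiltx [-0.0014 -0.0007]
```

View pics/w5c.png

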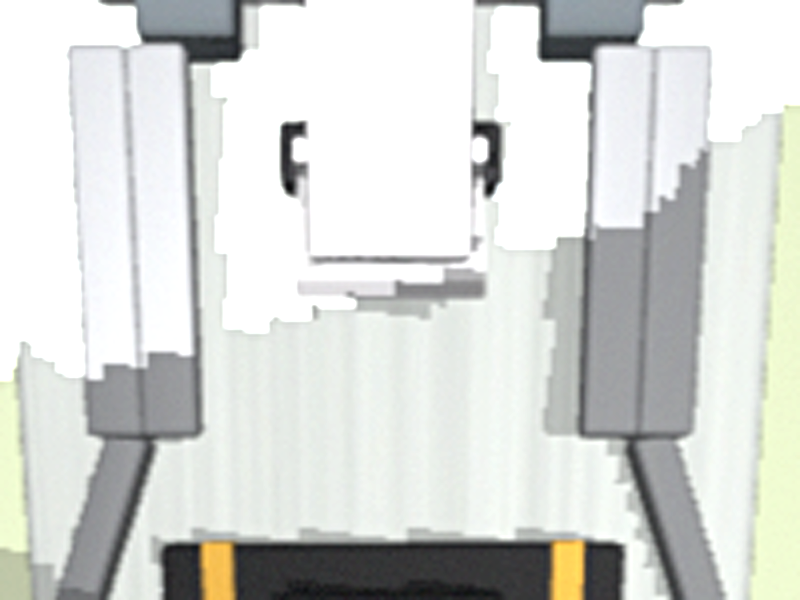

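```bash
python3 - <<'E'
from h import *
d,k=load('w5')
B=lambda x,y:(180+x/4-.375,y/4-.375)
for nm,p,z in [('FL',(164,545),.0332),('FR',(624,545),.0332),('goldL',(218,545),.0332),('goldR',(568,545),.0332),('Lin m',(200,435),.03),('Rin m',(581,435),.03),('Lin e',(190,47),.03),('Rin e',(593,47),.03),('Lo e',(70,47),.03),('Ro e',(710,47),.03)]: print(nm,loc(ray('',*B(*p),z,k)))
row(dk(-89.2,-1.2,43.2),186.3)
E
```

```text
FL [-29.46  30.91  33.2 ]
FR [-29.44 -32.04  33.2 ]
goldL [-29.46  23.52  33.2 ]
goldR [-29.44 -24.37  33.2 ]
Lin m [-14.92  25.9   30.  ]
Rin m [-14.9  -26.06  30.  ]
Lin e [32.35 25.42 30.  ]
Rin e [ 32.38 -25.86  30.  ]
Lo e [32.35 40.69 30.  ]
Ro e [ 32.39 -40.75  30.  ]
row [1.072 0.039 0.119] [ 0.0009 -0.0031 -0.001 ]
```

>>> play_rows(
  plan=[
    [[0.6,-0.02,0,0,0,0],[0.9,-0.04,0,0,0,0],[0.9,-0.04,0,0,0,0]],
  ],
)

```text
time_s: 7.35
tcp_pos: [0.5008, 0.0248, 0.0446]
ee_rot: [[0.0, 0.11, -0.994], [0.0, -0.994, -0.11], [-1.0, -0.0, -0.0]]
wrist_force: [-0.6, 0.1, -3.3]
gripper_width: 0.526
```

```bash
python3 - <<'E'
from h import *
ds()
E
```

```text
7.35 dock [-8.847e+01  8.000e-02  4.460e+01] F [-0.54  0.18 -3.27] w 0.526 yaw -173.66 tiltx [0. 0.]
```

>>> play_rows(
  plan=[
    [[0.1,0,0,0,0,0],[0.1,0,0,0,0,0]],
  ],
)

```text
time_s: 7.6
tcp_pos: [0.5009, 0.0248, 0.0436]
ee_rot: [[0.0, 0.11, -0.994], [0.0, -0.994, -0.11], [-1.0, -0.0, -0.0]]
wrist_force: [-0.1, 0.0, -2.8]
gripper_width: 0.525
```

```bash
python3 - <<'E'
from h import *
ds()
E
```

```text
7.6 dock [-8.837e+01  6.000e-02  4.360e+01] F [-0.09  0.02 -2.84] w 0.525 yaw -173.66 tiltx [0.0001 0.    ]
```

```bash
python3 - <<'E'
from h import *
ds(); im,_=snap('wrist','w6')
cv2.imwrite('pics/w6c.png',cv2.convertScaleAbs(cv2.resize(im[0:150,180:380],None,fx=4,fy=4,interpolation=cv2.INTER_CUBIC),alpha=1.5,beta=10))
ds()
E
```

```text
7.6 dock [-8.837e+01  6.000e-02  4.360e+01] F [-0.09  0.02 -2.84] w 0.525 yaw -173.66 tiltx [0.0001 0.    ]
7.65 dock [-8.834e+01  4.000e-02  4.363e+01] F [ 0.3   0.48 -2.26] w 0.524 yaw -173.66 tiltx [0.0002 0.    ]
```

View pics/w6c.png

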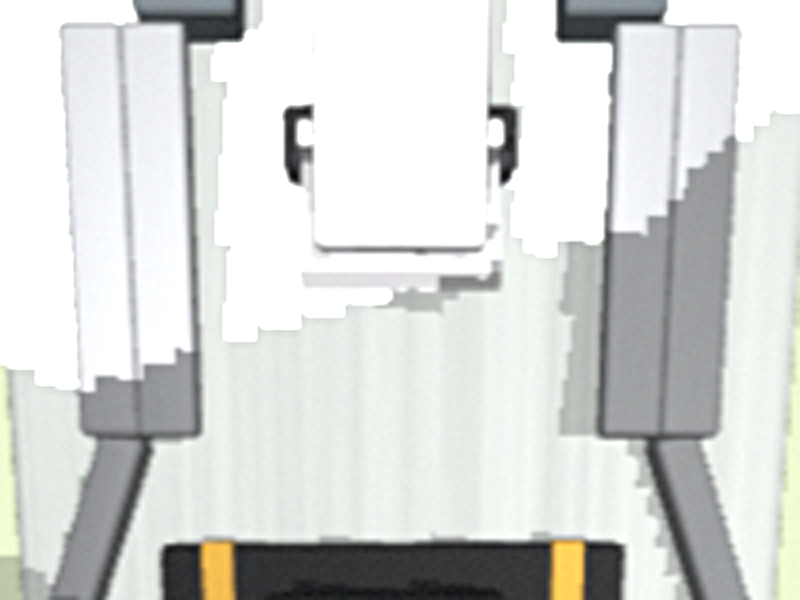

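```bash
python3 - <<'E'
from h import *
d,k=load('w6')
B=lambda x,y:(180+x/4-.375,y/4-.375)
for nm,p,z in [('FL',(163,545),.0237),('FR',(624,545),.0237),('Lin m',(200,435),.03),('Rin m',(600,436),.03),('Lin e',(187,25),.03),('Rin e',(615,25),.03),('Lo e',(62,25),.03),('Ro e',(740,25),.03)]: print(nm,loc(ray('',*B(*p),z,k)))
E
```

```text
FL [-29.1   32.27  23.7 ]
FR [-29.01 -30.84  23.7 ]
Lin m [-14.93  25.79  30.  ]
Rin m [-14.98 -26.01  30.  ]
Lin e [32.34 25.66 30.  ]
Rin e [ 32.41 -25.87  30.  ]
Lo e [32.32 40.71 30.  ]
Ro e [ 32.43 -40.92  30.  ]
```

>>> play_rows(
  plan=[
    [[0,0.08,0,0,0,0],[0,0.08,-0.5,0,0,0],[0,0.08,-1.1,0,0,0],[0,0.08,-1.7,0,0,0],[0,0.08,-2.2,0,0,0]],
  ],
)

```text
time_s: 8.28
tcp_pos: [0.5234, 0.0264, 0.0435]
ee_rot: [[0.0, 0.11, -0.994], [0.0, -0.994, -0.11], [-1.0, 0.0, -0.0]]
wrist_force: [-0.8, 0.7, -2.6]
gripper_width: 0.524
```

```bash
python3 - <<'E'
from h import *
ds()
E
```

```text
8.275 dock [-65.82  -0.76  43.5 ] F [-0.73  0.83 -2.6 ] w 0.524 yaw -173.67 tiltx [0.0001 0.    ]
```

>>> play_rows(
  plan=[
    [[0,0,-0.3,0,0,0],[0,0,-0.6,0,0,0],[0,0,-0.9,0,0,0],[0,0,-1.2,0,0,0],[0,0,-1.5,0,0,0]],
  ],
)

```text
time_s: 8.9
tcp_pos: [0.5379, 0.028, 0.0436]
ee_rot: [[-0.0, 0.11, -0.994], [-0.0, -0.994, -0.11], [-1.0, 0.0, 0.0]]
wrist_force: [-0.0, -1.3, -3.1]
gripper_width: 0.527
```

```bash
python3 - <<'E'
from h import *
ds()
im,_=snap('wrist','w7'); cv2.imwrite('pics/w7c.png',cv2.convertScaleAbs(cv2.resize(im[0:200,180:380],None,fx=3,fy=3,interpolation=cv2.INTER_CUBIC),alpha=1.5,beta=10))
E
```

```text
8.9 dock [-51.24  -0.78  43.56] F [-0.16 -1.32 -3.12] w 0.527 yaw -173.67 tiltx [-0. -0.]
```

View pics/w7c.png

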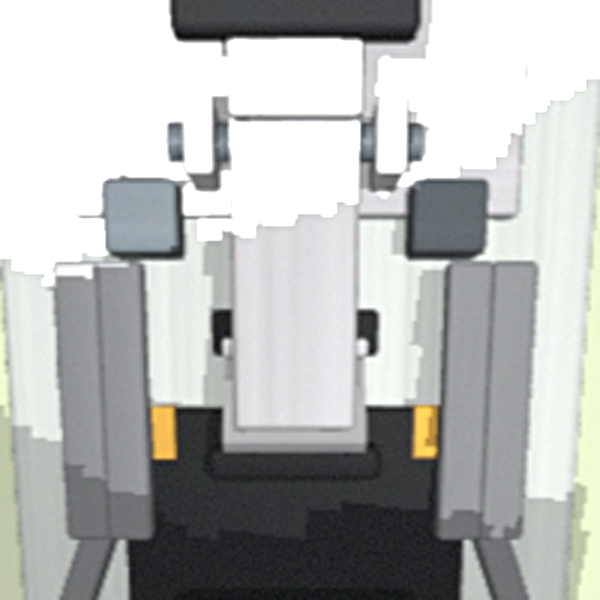

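The pack is centred under the lips. Its gold marks at (163,432) and (426,432) lie symmetric to the lip edges at 150 and 437, and the rib is nearing the nose. From here I push in 1 mm rows, watching the force.

>>> play_rows(
  plan=[
    [[0,0,-0.1,0,0,0],[0,0,-0.2,0,0,0],[0,0,-0.3,0,0,0],[0,0,-0.4,0,0,0],[0,0,-0.5,0,0,0]],
  ],
)

```text
time_s: 9.57
tcp_pos: [0.542, 0.0284, 0.0432]
ee_rot: [[-0.002, 0.11, -0.994], [-0.0, -0.994, -0.11], [-1.0, 0.0, 0.002]]
wrist_force: [-1.1, 0.3, -4.6]
gripper_width: 0.531
```

```bash
python3 -c "
from h import *
ds()"
```

```text
9.575 dock [-47.07  -0.88  43.22] F [-1.07  0.46 -4.58] w 0.531 yaw -173.68 tiltx [-0.0016 -0.0003]
```

>>> play_rows(
  plan=[
    [[0,0,-0.1,0,0,0],[0,0,-0.2,0,0,0],[0,0,-0.3,0,0,0],[0,0,-0.4,0,0,0]],
  ],
)

```text
time_s: 10.07
tcp_pos: [0.5464, 0.0289, 0.0434]
ee_rot: [[-0.001, 0.11, -0.994], [-0.0, -0.994, -0.11], [-1.0, 0.0, 0.001]]
wrist_force: [-0.6, -0.2, -3.6]
gripper_width: 0.524
```

```bash
python3 -c "
from h import *
ds()"
```

```text
10.075 dock [-42.62  -0.82  43.42] F [-0.6  -0.1  -3.61] w 0.524 yaw -173.68 tiltx [-0.0007 -0.0002]
```

>>> play_rows(
  plan=[
    [[0,0,-0.1,0,0,0],[0,0,-0.2,0,0,0],[0,0,-0.3,0,0,0]],
  ],
)

```text
time_s: 10.45
tcp_pos: [0.5485, 0.029, 0.0433]
ee_rot: [[-0.002, 0.11, -0.994], [-0.001, -0.994, -0.11], [-1.0, 0.0, 0.002]]
wrist_force: [-4.9, -0.5, -2.5]
gripper_width: 0.524
```

```bash
python3 -c "
from h import *
ds()"
```

```text
10.45 dock [-40.53  -0.91  43.3 ] F [-4.89  0.02 -2.46] w 0.524 yaw -173.69 tiltx [-0.0024 -0.0005]
```

>>> play_rows(
  plan=[
    [[0,0,-0.1,0,0,0],[0,0,-0.2,0,0,0],[0,0,-0.3,0,0,0]],
  ],
)

```text
time_s: 10.82
tcp_pos: [0.5516, 0.0294, 0.0433]
ee_rot: [[-0.002, 0.11, -0.994], [-0.0, -0.994, -0.11], [-1.0, 0.0, 0.002]]
wrist_force: [-5.2, 0.0, -1.2]
gripper_width: 0.525
```

```bash
python3 -c "
from h import *
ds()"
```

```text
10.825 dock [-37.38  -0.91  43.28] F [-5.12  0.57 -1.17] w 0.525 yaw -173.69 tiltx [-0.0023 -0.0005]
```

>>> play_rows(
  plan=[
    [[0,0,-0.1,0,0,0],[0,0,-0.2,0,0,0],[0,0,-0.3,0,0,0]],
  ],
)

```text
time_s: 11.2
tcp_pos: [0.5532, 0.0294, 0.0433]
ee_rot: [[-0.005, 0.11, -0.994], [-0.001, -0.994, -0.11], [-1.0, 0.001, 0.005]]
wrist_force: [-9.5, 0.7, 2.8]
gripper_width: 0.525
```

```bash
python3 -c "
from h import *
ds()"
```

```text
11.2 dock [-35.82  -1.05  43.27] F [-9.35  1.73  2.77] w 0.525 yaw -173.7 tiltx [-0.0053 -0.0011]
```

>>> play_rows(
  plan=[
    [[0,0,-0.1,0,0,0],[0,0,-0.2,0,0,0]],
  ],
)

```text
time_s: 11.45
tcp_pos: [0.5565, 0.0298, 0.0433]
ee_rot: [[-0.002, 0.11, -0.994], [-0.001, -0.994, -0.11], [-1.0, 0.0, 0.002]]
wrist_force: [-4.2, -1.1, -2.0]
gripper_width: 0.531
```

```bash
python3 -c "
from h import *
ds()"
```

```text
11.45 dock [-32.48  -1.04  43.32] F [-4.27 -0.59 -2.  ] w 0.531 yaw -173.69 tiltx [-0.0022 -0.0006]
```

```bash
python3 -c "
from h import *
ds()
im,_=snap('wrist','w8'); cv2.imwrite('pics/w8c.png',cv2.convertScaleAbs(cv2.resize(im[0:200,180:380],None,fx=3,fy=3,interpolation=cv2.INTER_CUBIC),alpha=1.5,beta=10))"
```

```text
11.45 dock [-32.48  -1.04  43.32] F [-4.27 -0.59 -2.  ] w 0.531 yaw -173.69 tiltx [-0.0022 -0.0006]
```

View pics/w8c.png

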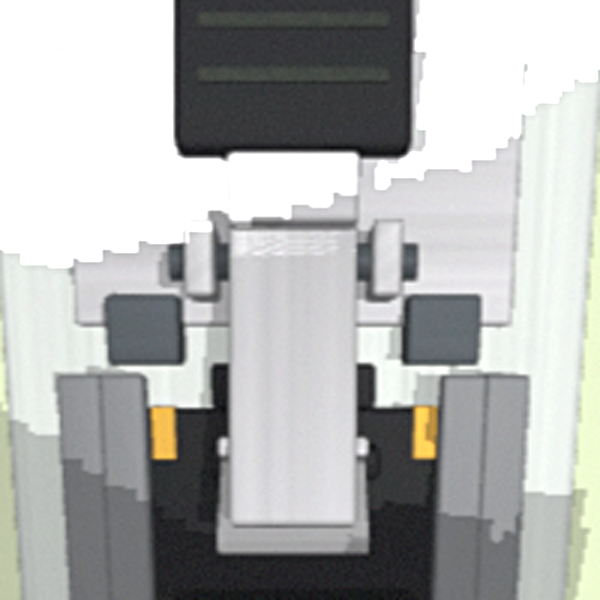

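The pack's front (y=407) is still about 8 mm short of the stop blocks (y=363), so the click should come in about 5 mm. I carry on in small steps.

>>> play_rows(
  plan=[
    [[0,0,-0.1,0,0,0],[0,0,-0.2,0,0,0]],
  ],
)

```text
time_s: 11.75
tcp_pos: [0.5592, 0.0301, 0.0433]
ee_rot: [[-0.001, 0.11, -0.994], [-0.0, -0.994, -0.11], [-1.0, 0.0, 0.001]]
wrist_force: [-4.6, -1.4, -3.8]
gripper_width: 0.521
```

```bash
python3 -c "
from h import *
ds()"
```

```text
11.75 dock [-29.81  -0.99  43.33] F [-4.69 -0.94 -3.77] w 0.521 yaw -173.69 tiltx [-0.0011 -0.0004]
```

>>> play_rows(
  plan=[
    [[0,0,-0.1,0,0,0]],
  ],
)

```text
time_s: 11.88
tcp_pos: [0.5601, 0.0303, 0.0433]
ee_rot: [[-0.001, 0.11, -0.994], [-0.0, -0.994, -0.11], [-1.0, 0.0, 0.001]]
wrist_force: [-4.8, -1.3, -3.0]
gripper_width: 0.524
```

```bash
python3 -c "
from h import *
ds()"
```

```text
11.875 dock [-28.84  -0.99  43.3 ] F [-4.87 -0.78 -3.04] w 0.524 yaw -173.69 tiltx [-0.0012 -0.0004]
```

>>> play_rows(
  plan=[
    [[0,0,-0.1,0,0,0]],
  ],
)

```text
time_s: 12.0
tcp_pos: [0.5611, 0.0303, 0.0433]
ee_rot: [[-0.001, 0.11, -0.994], [-0.0, -0.994, -0.11], [-1.0, 0.0, 0.001]]
wrist_force: [-5.7, -1.7, -2.8]
gripper_width: 0.53
```

```bash
python3 -c "
from h import *
ds()"
```

```text
12.0 dock [-27.9   -1.    43.28] F [-5.85 -1.11 -2.79] w 0.53 yaw -173.69 tiltx [-0.0014 -0.0005]
```

>>> play_rows(
  plan=[
    [[0,0,-0.1,0,0,0]],
  ],
)

```text
time_s: 12.12
tcp_pos: [0.5621, 0.0305, 0.0433]
ee_rot: [[-0.001, 0.11, -0.994], [-0.0, -0.994, -0.11], [-1.0, 0.0, 0.001]]
wrist_force: [-5.0, -1.1, -3.3]
gripper_width: 0.527
```

```bash
python3 -c "
from h import *
ds()"
```

```text
12.125 dock [-26.89  -0.99  43.3 ] F [-5.08 -0.59 -3.29] w 0.527 yaw -173.69 tiltx [-0.0014 -0.0004]
```

>>> play_rows(
  plan=[
    [[0,0,-0.1,0,0,0]],
  ],
)

```text
time_s: 12.25
tcp_pos: [0.5635, 0.0307, 0.0434]
ee_rot: [[-0.0, 0.11, -0.994], [-0.0, -0.994, -0.11], [-1.0, 0.0, 0.001]]
wrist_force: [-4.0, -1.5, -3.0]
gripper_width: 0.527
```

```bash
python3 -c "
from h import *
ds()
im,_=snap('wrist','w9'); cv2.imwrite('pics/w9c.png',cv2.convertScaleAbs(cv2.resize(im[0:200,180:380],None,fx=3,fy=3,interpolation=cv2.INTER_CUBIC),alpha=1.5,beta=10))"
```

```text
12.25 dock [-25.48  -0.89  43.38] F [-4.13 -1.02 -2.99] w 0.527 yaw -173.68 tiltx [-0.0005 -0.0002]
```

View pics/w9c.png

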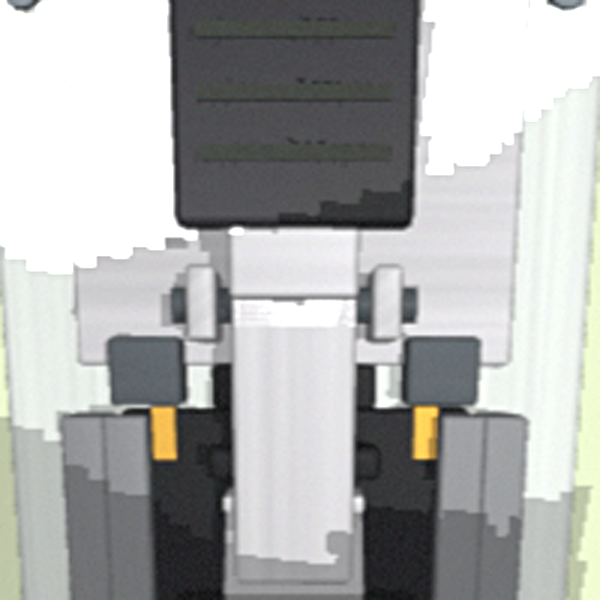

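```bash
python3 -c "
from h import *
for n,uv in [('w1',(288,95)),('w8',(280,10)),('w8',(280,35)),('w9',(280,20)),('w9',(280,40)),('w9',(280,60)),('w9',(265,60)),('w9',(300,60))]:
    d,k=load(n); u,v=uv; p=pt('',u,v,d[v,u],k); print(n,uv,loc(p))"
```

```text
w1 (288, 95) [75.91 -0.13 50.73]
w8 (280, 10) [82.13 -1.26 43.91]
w8 (280, 35) [71.65 -1.28 45.71]
w9 (280, 20) [83.49 -1.09 50.19]
w9 (280, 40) [75.62 -1.11 50.33]
w9 (280, 60) [67.5  -1.13 50.75]
w9 (265, 60) [67.56  5.49 50.36]
w9 (300, 60) [67.64 -9.98 50.01]
```

The pad is back at 50 mm (it read 44 mm while the rib passed), so the catch has dropped behind the rib. Now I let go.

>>> play_rows(
  plan=[
    [[0,0,0,0,0,0],[0,0,0,0,0,0],[0,0,0,0,0,0],[0,0,0,0,0,0],[0,0,0,0,0,0]],
  ],
  hand=1,
)

```text
time_s: 12.92
tcp_pos: [0.5638, 0.0309, 0.0437]
ee_rot: [[0.001, 0.11, -0.994], [0.0, -0.994, -0.11], [-1.0, -0.0, -0.001]]
wrist_force: [0.0, 0.0, 0.4]
gripper_width: 0.97
```

>>> play_rows(
  plan=[
    [[-1,0,0,0,0,0],[-4,0,0,0,0,0],[-7,0,0,0,0,0],[-9,0,0,0,0,0],[-9,0,0,0,0,0]],
  ],
)

```text
time_s: 13.55
tcp_pos: [0.5648, 0.0312, 0.1359]
ee_rot: [[0.005, 0.111, -0.994], [0.001, -0.994, -0.111], [-1.0, -0.001, -0.005]]
wrist_force: [-0.6, -1.2, -0.5]
gripper_width: 1.001
```

```bash
python3 -c "
from h import *
ds()
im,_=snap('wrist','w10')"
```

```text
13.55 dock [-24.08  -0.55 135.86] F [-0.78 -1.14 -0.46] w 1.001 yaw -173.65 tiltx [0.0049 0.0014]
```

View pics/w10.png

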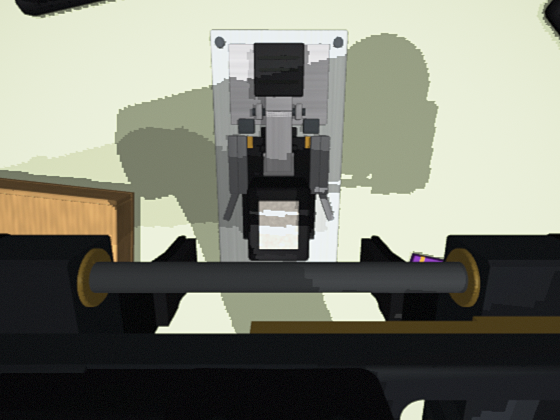

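```bash
python3 -c "
from h import *
im=cv2.imread('pics/w10.png'); cv2.imwrite('pics/w10c.png',cv2.convertScaleAbs(cv2.resize(im[30:270,205:355],None,fx=5,fy=5,interpolation=cv2.INTER_CUBIC)[:600],alpha=2,beta=10))
cv2.imwrite('pics/w10d.png',cv2.convertScaleAbs(cv2.resize(im[30:270,205:355],None,fx=5,fy=5,interpolation=cv2.INTER_CUBIC)[600:],alpha=2,beta=10))"
```

```text
(no output)
```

View pics/w10c.png

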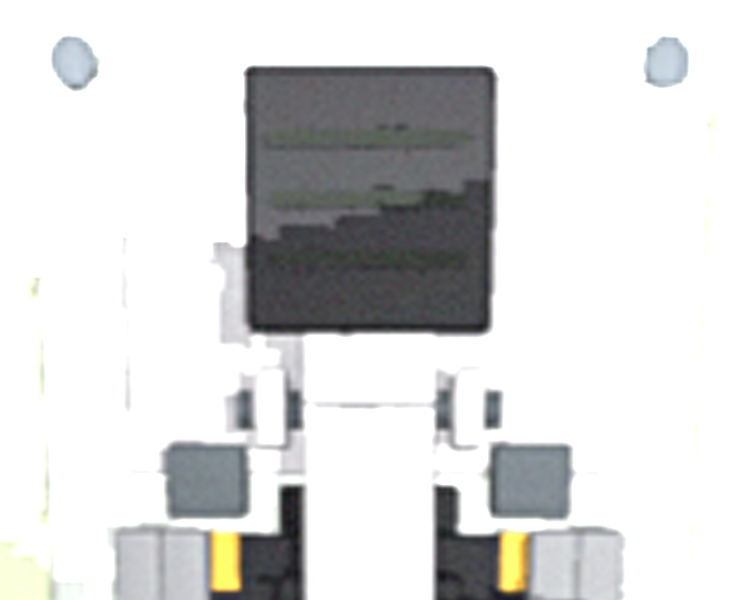

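View pics/w10d.png

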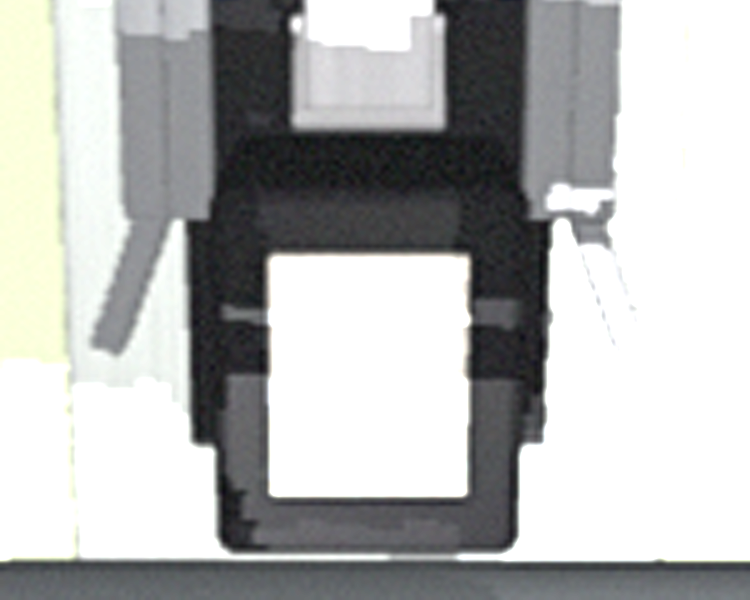

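```bash
python3 -c "
from h import *
d,k=load('w10')
A=lambda x,y:(205+x/5-.4,30+y/5-.4); D=lambda x,y:A(x,y+600)
for nm,p,z in [('padUL',A(247,67),.05),('padUR',A(494,67),.05),('padLR',A(490,331),.05),('padLL',A(249,331),.05),('boltL',A(75,62),.015),('boltR',A(667,61),.015),('blkBL',D(219,552),.073),('blkBR',D(517,552),.073),('labTL',D(268,254),.073),('labTR',D(470,254),.073),('labBL',D(268,496),.073),('labBR',D(468,496),.073),('footBL',D(193,444),.023),('footBR',D(546,440),.023),('goldL',A(225,533),.023),('stopL',A(207,517),.035)]: print(nm,loc(ray('',*p,z,k)))
d1=pt('',*A(370,200),d[int(A(370,200)[1]),int(A(370,200)[0])],k);print(loc(d1))
"
```

```text
padUL [96.6  17.11 50.  ]
padUR [ 96.64 -17.41  50.  ]
padLR [ 61.63 -17.55  50.  ]
padLL [61.58 17.4  50.  ]
boltL [105.09  46.93  15.  ]
boltR [105.36 -47.36  15.  ]
blkBL [-56.56  22.15  73.  ]
blkBR [-56.46 -22.3   73.  ]
labTL [-10.93  14.23  73.  ]
labTR [-10.88 -14.51  73.  ]
labBL [-47.64  14.72  73.  ]
labBR [-47.58 -14.84  73.  ]
footBL [-57.41  31.31  23.  ]
footBR [-56.53 -31.87  23.  ]
goldL [32.05 23.8  23.  ]
stopL [34.91 25.55 35.  ]
[79.15 -0.12 51.  ]
```

The pack is seated and held by the catch alone (origin about -12.5). The pad centre is at (79.1, -0.1) in the cradle frame, at z 50. Next: shut the fingers and go above the pad.

```bash
python3 -c "
from h import *
ds(); row(dk(79,-.4,66),186.3)"
```

```text
13.6 dock [-25.21  -0.64 134.28] F [-0.61  0.08  0.38] w 1.001 yaw -173.68 tiltx [0.0017 0.0008]
row [  6.847  -0.015 -10.409] [ 0.0022 -0.01    0.0037]
```

>>> play_rows(
  plan=[
    [[0,0,-2,0,0,0],[0,0,-5.5,0,0,0],[1,0,-9,0,0,0],[3,0,-10.4,0,0,0],[5,0,-10.4,0,0,0]],
  ],
  hand=0,
)

```text
time_s: 14.22
tcp_pos: [0.667, 0.0422, 0.0807]
ee_rot: [[-0.003, 0.11, -0.994], [-0.001, -0.994, -0.11], [-1.0, 0.0, 0.003]]
wrist_force: [-0.9, -0.6, -1.4]
gripper_width: 0.517
```

>>> play_rows(
  plan=[
    [[1,0,0,0,0,0],[1.5,0,0,0,0,0],[1.5,0,0,0,0,0],[1.5,0,0,0,0,0]],
  ],
)

```text
time_s: 14.72
tcp_pos: [0.6673, 0.0425, 0.0695]
ee_rot: [[0.002, 0.11, -0.994], [0.0, -0.994, -0.11], [-1.0, -0.0, -0.002]]
wrist_force: [0.5, 0.2, 0.8]
gripper_width: 0.063
```

```bash
python3 -c "
from h import *
ds(); row(dk(79,-.4,52),186.3); im,_=snap('wrist','w11')"
```

```text
14.725 dock [79.06 -0.62 69.51] F [0.55 0.1  0.84] w 0.063 yaw -173.66 tiltx [0.0016 0.0003]
row [ 1.751 -0.022  0.009] [ 0.0043 -0.0094  0.0008]
```

View pics/w11.png

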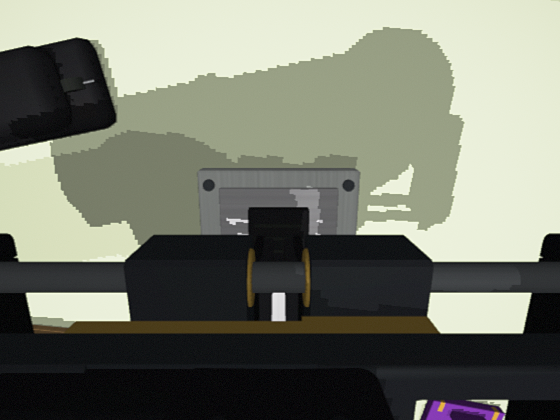

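The shut fingertips are centred over the pad (seen at (250..308, 208..250)). Pressing in small steps.

>>> play_rows(
  plan=[
    [[0.8,0,0,0,0,0],[1.5,0,0,0,0,0],[1.8,0,0,0,0,0]],
  ],
)

```text
time_s: 15.15
tcp_pos: [0.6667, 0.0422, 0.05]
ee_rot: [[-0.001, 0.11, -0.994], [-0.0, -0.994, -0.11], [-1.0, 0.0, 0.001]]
wrist_force: [-0.6, 1.0, 4.5]
gripper_width: 0.008
```

```bash
python3 -c "
from h import *
ds()"
```

```text
15.15 dock [78.34 -0.76 50.  ] F [-0.51  1.04  4.55] w 0.008 yaw -173.66 tiltx [-0.0009 -0.0004]
```

>>> play_rows(
  plan=[
    [[0.15,0,0,0,0,0],[0.3,0,0,0,0,0],[0.45,0,0,0,0,0]],
  ],
)

```text
time_s: 15.52
tcp_pos: [0.6689, 0.0425, 0.0479]
ee_rot: [[0.005, 0.111, -0.994], [0.0, -0.994, -0.111], [-1.0, 0.0, -0.005]]
wrist_force: [-0.4, -0.6, 6.2]
gripper_width: 0.007
```

```bash
python3 -c "
from h import *
ds()"
```

```text
15.525 dock [80.6  -0.74 47.92] F [-0.47 -0.6   6.2 ] w 0.007 yaw -173.62 tiltx [0.0049 0.0003]
```

>>> play_rows(
  plan=[
    [[0.15,0,0,0,0,0],[0.3,0,0,0,0,0]],
  ],
)

```text
time_s: 15.78
tcp_pos: [0.6707, 0.0428, 0.046]
ee_rot: [[0.009, 0.112, -0.994], [0.001, -0.994, -0.112], [-1.0, 0.0, -0.009]]
wrist_force: [1.6, 1.5, 7.4]
gripper_width: 0.0
```

```bash
python3 -c "
from h import *
ds()"
```

```text
15.775 dock [82.38 -0.69 46.01] F [1.76 1.29 7.39] w 0.0 yaw -173.58 tiltx [0.0091 0.0008]
```

>>> play_rows(
  plan=[
    [[0.2,0,0.1,0,0,0],[0.4,0,0.2,0,0,0]],
  ],
)

```text
time_s: 16.02
tcp_pos: [0.6721, 0.043, 0.0438]
ee_rot: [[0.017, 0.113, -0.993], [0.002, -0.994, -0.113], [-1.0, 0.0, -0.017]]
wrist_force: [7.6, -1.0, 9.7]
gripper_width: 0.007
```

```bash
python3 -c "
from h import *
ds()"
```

```text
16.025 dock [83.89 -0.6  43.82] F [ 7.45 -1.78  9.72] w 0.007 yaw -173.52 tiltx [0.0172 0.0018]
```

>>> play_rows(
  plan=[
    [[0.2,0,0.1,0,0,0],[0.3,0,0.1,0,0,0]],
  ],
)

```text
time_s: 16.27
tcp_pos: [0.6726, 0.043, 0.043]
ee_rot: [[0.021, 0.114, -0.993], [0.002, -0.994, -0.114], [-1.0, 0.001, -0.021]]
wrist_force: [5.5, -1.7, 17.0]
gripper_width: 0.005
```

```bash
python3 -c "
from h import *
ds(); snap('scene','s2'); s=cv2.imread('pics/s2.png')
cv2.imwrite('pics/s2c.png',cv2.resize(s[150:270,220:380],None,fx=5,fy=5,interpolation=cv2.INTER_CUBIC))"
```

```text
16.275 dock [84.39 -0.61 42.97] F [ 5.28 -2.28 16.96] w 0.005 yaw -173.47 tiltx [0.0206 0.0018]
```

View pics/s2c.png

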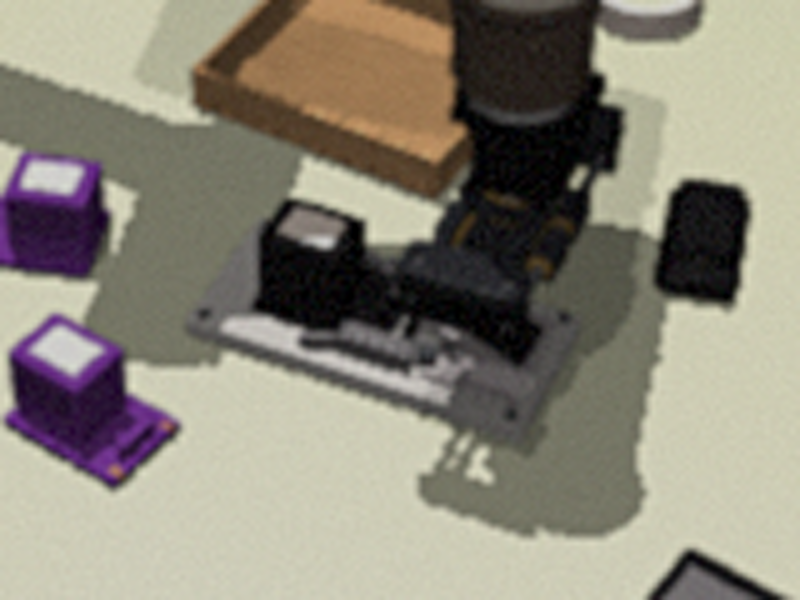

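```bash
python3 -c "
from h import *
d,k=load('s2')
q=[(288,206),(340,206),(362,238),(318,248)]
for x,y in [(314,227)]:
    u,v=220+x/5-.4,150+y/5-.4; print(loc(ray('',u,v,.073,k)), loc(pt('',u,v,d[int(round(v)),int(round(u))],k)))
"
```

```text
[-48.61  -1.01  73.  ] [-48.61  -1.01  73.  ]
```

The label centre now reads -48.6, against -29.3 before, so the pack has sprung back. I release the pad by going straight up.

>>> play_rows(
  plan=[
    [[-0.5,0,0,0,0,0],[-1.5,0,0,0,0,0],[-4,0,0,0,0,0],[-8,0,0,0,0,0],[-9.5,0,0,0,0,0]],
  ],
)

```text
time_s: 16.95
tcp_pos: [0.6646, 0.0422, 0.1331]
ee_rot: [[0.003, 0.11, -0.994], [0.001, -0.994, -0.11], [-1.0, -0.0, -0.003]]
wrist_force: [-0.6, -0.2, 0.9]
gripper_width: 0.002
```

```bash
python3 -c "
from h import *
ds(); row(dk(-45,-.7,138),186.3)"
```

```text
16.95 dock [ 76.3   -0.55 133.14] F [-0.66 -0.08  0.9 ] w 0.002 yaw -173.66 tiltx [0.0029 0.0008]
row [-5.2100e-01  7.0000e-03  1.2128e+01] [ 0.0036 -0.0169  0.0029]
```

>>> play_rows(
  plan=[
    [[-0.5,0,3,0,0,0],[-0.5,0,7,0,0,0],[-0.5,0,10.5,0,0,0],[-0.5,0,12.1,0,0,0],[-0.5,0,12.1,0,0,0]],
  ],
  hand=1,
)

```text
time_s: 17.58
tcp_pos: [0.5421, 0.0284, 0.1355]
ee_rot: [[-0.002, 0.11, -0.994], [-0.0, -0.994, -0.11], [-1.0, -0.0, 0.002]]
wrist_force: [1.6, 0.7, -0.1]
gripper_width: 0.488
```

>>> play_rows(
  plan=[
    [[0,0,0,0,0,0],[0,0,0,0,0,0]],
  ],
)

```text
time_s: 17.82
tcp_pos: [0.5443, 0.0288, 0.1356]
ee_rot: [[-0.0, 0.11, -0.994], [-0.0, -0.994, -0.11], [-1.0, 0.0, 0.0]]
wrist_force: [-0.3, -0.4, -0.8]
gripper_width: 0.721
```

```bash
python3 -c "
from h import *
ds(); snap('wrist','w12'); im=cv2.imread('pics/w12.png'); cv2.imwrite('pics/w12c.png',cv2.convertScaleAbs(cv2.resize(im[0:270,205:355],None,fx=4,fy=4,interpolation=cv2.INTER_CUBIC)[480:],alpha=2,beta=10))"
```

```text
17.825 dock [-44.74  -0.73 135.64] F [-0.36 -0.4  -0.77] w 0.721 yaw -173.68 tiltx [-0.0003 -0.0001]
```

View pics/w12.png

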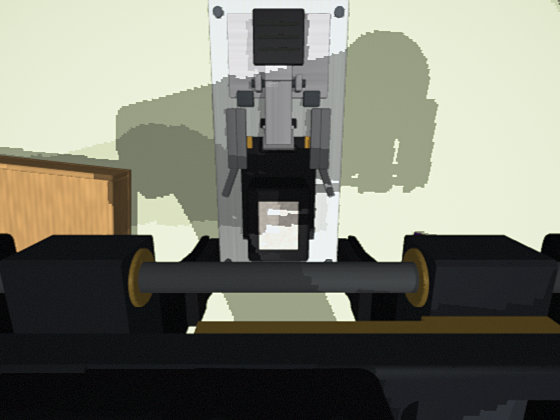

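View pics/w12c.png

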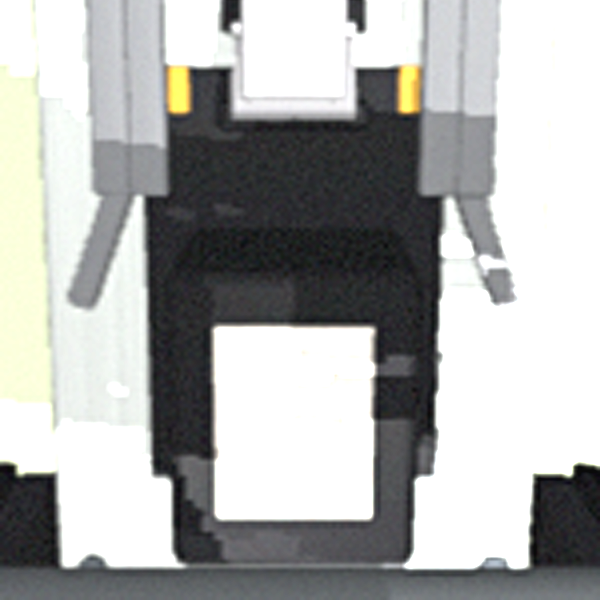

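```bash
python3 -c "
from h import *
d,k=load('w12')
A=lambda x,y:(205+x/4-.375,120+y/4-.375)
for nm,p,z in [('blkBL',A(176,562),.073),('blkBR',A(411,562),.073),('labTL',A(212,324),.073),('labTR',A(376,324),.073),('labBL',A(212,521),.073),('labBR',A(374,521),.073),('goldL',A(178,67),.023),('goldR',A(409,67),.023),('lipL',A(168,192),.03),('lipR',A(420,193),.03)]: print(nm,loc(ray('',*p,z,k)))
row(dk(-43.4,-.6,44.5),186.3)
"
```

```text
blkBL [-77.61  21.77  73.  ]
blkBR [-77.55 -22.04  73.  ]
labTL [-32.02  14.39  73.  ]
labTR [-31.98 -14.74  73.  ]
labBL [-69.43  14.94  73.  ]
labBR [-69.39 -15.    73.  ]
goldL [10.66 23.85 23.  ]
goldR [ 10.71 -23.86  23.  ]
lipL [-14.27  25.83  30.  ]
lipR [-14.41 -26.12  30.  ]
row [ 9.114 -0.014 -0.145] [ 0.002   0.002  -0.0005]
```

The pack has sprung free: its front is at +10.7, so the origin is at about -34.3, with the front still under the lips. The catch arm is at rest. I go down to grip the block again.

```bash
python3 -c "
from h import *
ds();row(dk(-49.3,-.7,43.6),186.3)
"
```

```text
17.875 dock [-44.82  -0.73 135.64] F [0.   0.34 0.19] w 0.764 yaw -173.68 tiltx [-0.0003 -0.0001]
row [ 9.204e+00 -4.000e-03  4.450e-01] [ 0.002   0.002  -0.0005]
```

>>> play_rows(
  plan=[
    [[1.5,0,0.45,0,0,0],[4,0,0.45,0,0,0],[7,0,0.45,0,0,0],[8.8,0,0.45,0,0,0],[9.2,0,0.45,0,0,0]],
  ],
)

```text
time_s: 18.5
tcp_pos: [0.5387, 0.0279, 0.0426]
ee_rot: [[-0.003, 0.11, -0.994], [-0.001, -0.994, -0.11], [-1.0, 0.001, 0.003]]
wrist_force: [-0.5, -0.6, -0.1]
gripper_width: 0.998
```

>>> play_rows(
  plan=[
    [[0,0,0,0,0,0],[0,0,0,0,0,0]],
  ],
)

```text
time_s: 18.75
tcp_pos: [0.54, 0.0284, 0.0449]
ee_rot: [[0.002, 0.11, -0.994], [0.001, -0.994, -0.11], [-1.0, -0.0, -0.002]]
wrist_force: [0.7, 0.1, -1.1]
gripper_width: 0.999
```

```bash
python3 -c "
from h import *
ds();row(dk(-49.3,-.7,43.6),186.3)
"
```

```text
18.75 dock [-49.09  -0.64  44.92] F [ 0.67  0.06 -1.12] w 0.999 yaw -173.66 tiltx [0.0018 0.0005]
row [0.132 0.006 0.021] [ 0.0039 -0.0107  0.0018]
```

>>> play_rows(
  plan=[
    [[0.1,0,0,0,0,0],[0.1,0,0,0,0,0],[0.1,0,0,0,0,0],[0.1,0,0,0,0,0],[0.1,0,0,0,0,0]],
  ],
  hand=0,
)

```text
time_s: 19.38
tcp_pos: [0.5392, 0.0282, 0.0431]
ee_rot: [[-0.0, 0.11, -0.994], [-0.0, -0.994, -0.11], [-1.0, 0.0, 0.0]]
wrist_force: [0.5, -1.0, 0.3]
gripper_width: 0.527
```

>>> play_rows(
  plan=[
    [[0,0,0,0,0,0],[0,0,0,0,0,0],[0,0,0,0,0,0]],
  ],
)

```text
time_s: 19.75
tcp_pos: [0.5392, 0.0282, 0.0431]
ee_rot: [[0.0, 0.11, -0.994], [0.0, -0.994, -0.11], [-1.0, 0.0, -0.0]]
wrist_force: [-0.3, 0.1, 0.1]
gripper_width: 0.524
```

```bash
python3 -c "
from h import *
ds()
"
```

```text
19.75 dock [-49.89  -0.77  43.08] F [-0.26  0.14  0.15] w 0.524 yaw -173.67 tiltx [0. 0.]
```

>>> play_rows(
  plan=[
    [[-0.04,0,0.4,0,0,0],[-0.05,0,1.2,0,0,0],[-0.05,0,2.1,0,0,0],[-0.05,0,3,0,0,0],[-0.05,0,3.8,0,0,0]],
  ],
)

```text
time_s: 20.38
tcp_pos: [0.5005, 0.0238, 0.0435]
ee_rot: [[-0.0, 0.11, -0.994], [-0.0, -0.994, -0.11], [-1.0, 0.0, 0.0]]
wrist_force: [0.2, -0.5, -3.3]
gripper_width: 0.527
```

```bash
python3 -c "
from h import *
ds()
"
```

```text
20.375 dock [-88.84  -0.83  43.51] F [ 0.15 -0.56 -3.26] w 0.527 yaw -173.67 tiltx [-0.0004 -0.0001]
```

>>> play_rows(
  plan=[
    [[0,0,0.3,0,0,0],[0,0,0.6,0,0,0],[-1,0,0.6,0,0,0],[-4,0,0.6,0,0,0],[-7.5,0,0.6,0,0,0]],
  ],
)

```text
time_s: 21.0
tcp_pos: [0.4954, 0.0232, 0.1196]
ee_rot: [[-0.001, 0.11, -0.994], [-0.0, -0.994, -0.11], [-1.0, 0.0, 0.001]]
wrist_force: [0.4, 0.5, -2.5]
gripper_width: 0.526
```

```bash
python3 -c "
from h import *
ds()
snap('top','t2'); im=cv2.imread('pics/t2.png'); cv2.imwrite('pics/t2c.png',cv2.convertScaleAbs(cv2.resize(im[150:300,120:320],None,fx=4,fy=4,interpolation=cv2.INTER_CUBIC),alpha=1.4))
"
```

```text
21.0 dock [-93.92  -0.86 119.59] F [ 0.42  0.49 -2.48] w 0.526 yaw -173.66 tiltx [-0.0006 -0.0004]
```

View pics/t2c.png

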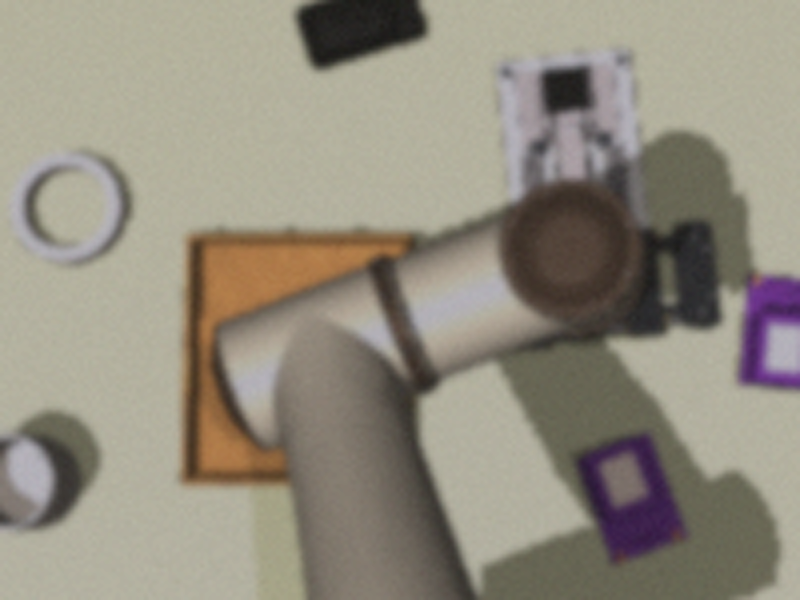

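```bash
python3 -c "
from h import *
row([.438,.25,.13],180)
"
```

```text
row [ -0.539 -23.145   3.516] [ 0.643  -0.056   0.0062]
```

>>> play_rows(
  plan=[
    [[-0.5,-3,0.5,0.1,0,0],[-0.5,-8,1.3,0.3,0,0],[-0.5,-13.5,2.1,0.5,0,0],[-0.5,-18.5,2.9,0.64,0,0],[-0.5,-22.5,3.5,0.64,0,0]],
  ],
)

```text
time_s: 21.68
tcp_pos: [0.4355, 0.2452, 0.1241]
ee_rot: [[0.001, -0.0, -1.0], [0.001, -1.0, 0.0], [-1.0, -0.001, -0.001]]
wrist_force: [-0.1, 0.0, -1.8]
gripper_width: 0.524
```

>>> play_rows(
  plan=[
    [[0,-0.6,0,0,0,0],[0,-0.6,0,0,0,0],[0,-0.6,0,0,0,0]],
  ],
)

```text
time_s: 22.05
tcp_pos: [0.4359, 0.248, 0.1235]
ee_rot: [[-0.0, -0.003, -1.0], [-0.0, -1.0, 0.003], [-1.0, 0.0, 0.0]]
wrist_force: [0.4, -0.1, -3.3]
gripper_width: 0.525
```

```bash
python3 -c "
from h import *
st(); row([.438,.25,.035],180); snap('wrist','w13')
"
```

```text
22.05 [0.4359 0.248  0.1235] [ 0.44 -0.08 -3.34] 0.5253261667234382 [ 48.2  15.9 -24.6  -0.  -49.5  41.6]
[[-5.0e-04 -2.6e-03 -1.0e+00]
 [-4.0e-04 -1.0e+00  2.6e-03]
 [-1.0e+00  4.0e-04  5.0e-04]]
row [ 8.849 -0.204 -0.211] [-0.0147  0.0026 -0.0025]
```

View pics/w13.png

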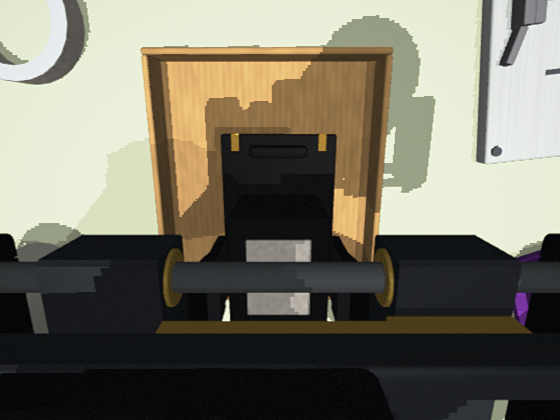

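```bash
python3 -c "
from h import *
d,k=load('w13')
for p in [(141,49),(393,49)]: print(ray('',*p,.035,k))
for p in [(222,135),(336,135)]: print(ray('',*p,.104,k))
"
```

```text
[0.5528307  0.34504361 0.035     ]
[0.55251287 0.16683969 0.035     ]
[0.4957208  0.27881648 0.104     ]
[0.49561009 0.21658103 0.104     ]
```

>>> play_rows(
  plan=[
    [[1,-0.6,-0.2,0,0,0],[4,-0.8,-0.2,0,0,0],[7,-0.8,-0.2,0,0,0],[8.6,-0.8,-0.2,0,0,0],[8.85,-0.8,-0.2,0,0,0]],
  ],
)

```text
time_s: 22.72
tcp_pos: [0.4375, 0.2562, 0.0335]
ee_rot: [[-0.002, -0.002, -1.0], [-0.002, -1.0, 0.002], [-1.0, 0.002, 0.002]]
wrist_force: [0.4, -0.3, -2.9]
gripper_width: 0.527
```

>>> play_rows(
  plan=[
    [[0,0,0,0,0,0],[0.05,0,0,0,0,0],[0.1,0,0,0,0,0]],
  ],
)

```text
time_s: 23.1
tcp_pos: [0.4382, 0.2574, 0.0347]
ee_rot: [[0.001, -0.001, -1.0], [0.001, -1.0, 0.001], [-1.0, -0.001, -0.001]]
wrist_force: [-0.0, -0.3, -3.7]
gripper_width: 0.525
```

```bash
python3 -c "
from h import *
st()
"
```

```text
23.1 [0.4382 0.2574 0.0347] [-0.   -0.3  -3.66] 0.5254508375066662 [ 48.8  23.8 -29.2   0.  -37.   41.2]
[[ 0.001  -0.0012 -1.    ]
 [ 0.0011 -1.      0.0012]
 [-1.     -0.0011 -0.001 ]]
```

>>> play_rows(
  plan=[
    [[0.05,0,0,0,0,0],[0.1,0,0,0,0,0],[0.1,0,0,0,0,0]],
  ],
)

```text
time_s: 23.48
tcp_pos: [0.4379, 0.2571, 0.0331]
ee_rot: [[0.0, -0.001, -1.0], [0.0, -1.0, 0.001], [-1.0, -0.0, -0.0]]
wrist_force: [-0.5, 0.1, -3.1]
gripper_width: 0.527
```

```bash
python3 -c "
from h import *
st()
"
```

```text
23.475 [0.4379 0.2571 0.0331] [-0.46  0.15 -3.13] 0.527361217732692 [ 48.8  23.9 -29.2   0.  -36.9  41.2]
[[ 1.0e-04 -1.1e-03 -1.0e+00]
 [ 0.0e+00 -1.0e+00  1.1e-03]
 [-1.0e+00 -0.0e+00 -1.0e-04]]
```

>>> play_rows(
  plan=[
    [[0.05,0,0,0,0,0],[0.1,0,0,0,0,0],[0.1,0,0,0,0,0]],
  ],
)

```text
time_s: 23.85
tcp_pos: [0.4379, 0.2571, 0.033]
ee_rot: [[0.0, -0.001, -1.0], [0.0, -1.0, 0.001], [-1.0, -0.0, -0.0]]
wrist_force: [-3.3, -0.7, 7.4]
gripper_width: 0.524
```

```bash
python3 -c "
from h import *
st()
"
```

```text
23.85 [0.4379 0.2571 0.033 ] [-3.33 -0.75  7.45] 0.524436890546437 [ 48.8  23.9 -29.2   0.  -36.8  41.2]
[[ 3.e-04 -9.e-04 -1.e+00]
 [ 0.e+00 -1.e+00  9.e-04]
 [-1.e+00 -0.e+00 -3.e-04]]
```

The pack now rests on the tray floor (z 0.033, force rising). I back off 0.5 mm, open and rise.

>>> play_rows(
  plan=[
    [[-0.1,0,0,0,0,0],[-0.1,0,0,0,0,0]],
  ],
)

```text
time_s: 24.1
tcp_pos: [0.438, 0.2572, 0.0331]
ee_rot: [[0.0, -0.001, -1.0], [0.0, -1.0, 0.001], [-1.0, -0.0, -0.0]]
wrist_force: [-1.0, -0.5, 0.6]
gripper_width: 0.53
```

>>> play_rows(
  plan=[
    [[0,0,0,0,0,0],[0,0,0,0,0,0],[0,0,0,0,0,0],[0,0,0,0,0,0],[0,0,0,0,0,0]],
  ],
  hand=0.95,
)

```text
time_s: 24.72
tcp_pos: [0.4379, 0.2571, 0.0331]
ee_rot: [[0.0, -0.001, -1.0], [0.0, -1.0, 0.001], [-1.0, -0.0, -0.0]]
wrist_force: [0.1, -0.2, 0.1]
gripper_width: 0.938
```

>>> play_rows(
  plan=[
    [[-1,0,0,0,0,0],[-4,0,0,0,0,0],[-8,0,0,0,0,0],[-13,0,0,0,0,0],[-17,0,0,0,0,0]],
  ],
)

```text
time_s: 25.35
tcp_pos: [0.4381, 0.2572, 0.2061]
ee_rot: [[0.002, -0.001, -1.0], [0.002, -1.0, 0.001], [-1.0, -0.002, -0.002]]
wrist_force: [-0.1, 0.5, 0.4]
gripper_width: 0.949
```

>>> play_rows(
  plan=[
    [[0,4,3,0,0,0],[0,9,3,0,0,0],[0,14,3,0,0,0],[0,18,3,0,0,0],[0,20,3,0,0,0]],
  ],
)

```text
time_s: 25.98
tcp_pos: [0.4071, 0.0553, 0.2039]
ee_rot: [[0.001, -0.003, -1.0], [0.001, -1.0, 0.003], [-1.0, -0.001, -0.001]]
wrist_force: [0.2, -0.3, -0.1]
gripper_width: 0.951
```

```bash
python3 -c "
from h import *
st()
snap('top','t3'); im=cv2.imread('pics/t3.png'); cv2.imwrite('pics/t3b.png',cv2.convertScaleAbs(im,alpha=1.4))
snap('scene','s3'); im=cv2.imread('pics/s3.png')
"
```

```text
25.975 [0.4071 0.0553 0.2039] [ 0.23 -0.3  -0.11] 0.951487030353705 [ 30.6   1.5 -29.1   0.  -59.3  59.2]
[[ 1.0e-03 -2.8e-03 -1.0e+00]
 [ 6.0e-04 -1.0e+00  2.8e-03]
 [-1.0e+00 -6.0e-04 -1.0e-03]]
```

View pics/t3b.png

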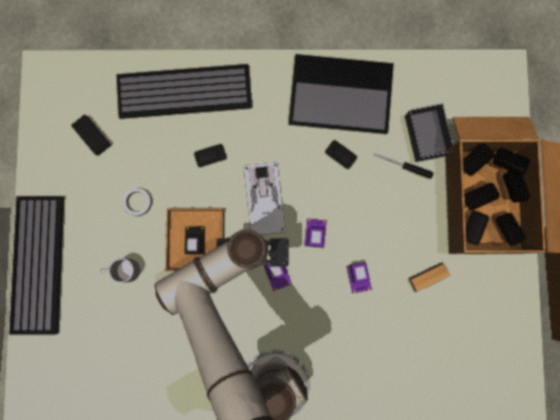

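View pics/s3.png

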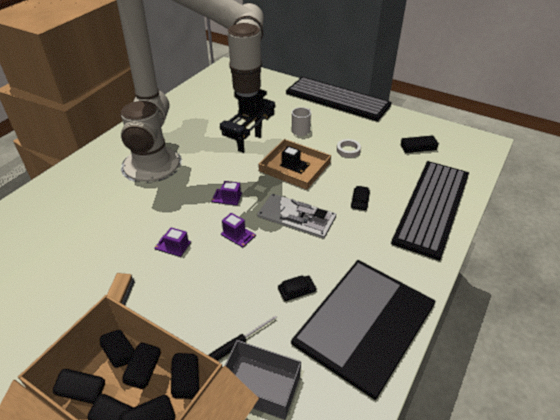

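The pack stands upright in the middle of the tray (top view (195,240)). The cradle is empty, and the mice, tape, mug, driver, eraser and purple look-alikes are where they were. One last height check, then I hand in.

```bash
python3 -c "
from h import *
d,k=load('t3'); print(pt('',192,243,d[243,192],k), pt('',196,230,d[230,196],k))
a=cv2.imread('pics/t1.png',0).astype(int); b=cv2.imread('pics/t3.png',0).astype(int)
print(r.finish_job())
"
```

```text
[0.44124642 0.25696401 0.06074178] [0.48559605 0.25332953 0.00948538]
the job is handed in; nothing more can be done
None
```

The pack was tried in the cradle, released and set down as asked, and the job was handed in at about 26 s of the 72 s allowed.

- **Insertion:** I slid the black pack in under the lips in small steps. The largest push I read was about 9 N. The catch's press pad dropped to about 44 mm while the rib passed and came back to 50 mm, which showed the click. I then opened the gripper, and the wrist camera showed the pack staying seated.
- **Release:** I pressed the pad with the shut fingertips, at up to 17 N. That is above the 3 to 8 N given for the travel because I reached its end, but below the 40 N limit. The fingertips slid about 5 mm along the pad as the arm gave a little. The pack sprang back about 21 mm, more than the 14 mm described, and its front was still under the lips.
- **Set-down:** I gripped the pack again, slid it back off the cradle and set it down in the tray. It touched the floor with about 7 N, and then I let go.

**Last checks:** the pack stands upright in the middle of the tray. Its top reads about 61 mm where 63 mm is expected, within the camera's accuracy. By eye in the final pictures, the cradle is empty and everything else, including the purple look-alikes, is where it was. The arm is clear at 0.2 m height with about zero force. No check failed.

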